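# Set up the pipe rest at the glass bench

### The job

Set up the V-shaped pipe rest that is lying on the bench: lay it in the sloping cradle with its red foot down against the lower stop and let go, then regrip it at the new angle, stand it upright on the studded mounting plate and press it down until the foot is fully home on the plate between the yellow clips. Let go of it, and leave the other things on the bench undisturbed.

Things in the scene. Friction and masses are not known exactly. Their poses are not given: they have to be found in the camera images.
- rest_grip (a point): Pipe rest, loose, steel, 193 mm long, 0.27 to 0.43 kg; this point is the middle of its 18 x 18 mm grey post. z runs along the post from foot to yoke, y across the yoke's V, x normal to the V. The post is bare from z -56 to +52; red collar 36 x 36 from +52 to +66. Starts lying on foot and collar, x axis vertical, this point 18 above the bench. A half turn about z makes no difference.
- rest_foot (a point): Centre of the underside of the rest's red foot, 84 mm from rest_grip along -z; axes as rest_grip. The foot is 36 (x) by 52 (y) by 28 (z) mm. Its underside has two square sockets 13 wide and 20 deep, centred 13.5 either side of the middle along y.
- rest_crotch (a point): Bottom of the V of the rest's yoke, 77 mm from rest_grip along +z; axes as rest_grip. The two steel arms, 12 mm thick, rise from here to y = +-34 and z = +106 from rest_grip.
- cradle_seat (a point): Fixed sloping cradle (blue frame, aluminium seats, foot plate 200 x 100 mm): where rest_grip comes to when the rest lies home in it, 106 above the bench. Cradle axes: z up, x level. The rest lies rising 45 degrees towards +x (foot low at -x against a stop), its y along the cradle's y either way. Foot seat: cheeks 57 apart, cheeks and stop 26 high. 90 mm of post between the seats is free all round.
- cradle_top (a point): Middle of the cradle's upper seat, under the rest's collar, 135 mm above the bench; axes as cradle_seat. Sloping 45 degrees; cheeks 43 mm apart rise 16 mm from it. The post's axis runs 18 mm out from the seats, square to the slope.
- plate_home (a point): Middle of the top face of the fixed steel mounting plate (120 x 100 x 12 mm), 12 above the bench: where rest_foot must come. z up. Two brass studs, 10 in diameter, 16 high, with tapered tips, stand 13.5 either side along y: the rest's y must lie along this y, either way.
- clip_a_face (a point): Inner face of the yellow sprung clip at +x of the plate, 16 mm from the plate's middle, 7 above its top (the other is its mirror image at -x). Each is 22 wide, 15 high, flares outwards at the top. The foot (18 to its side) meets them 10 to 11 above the plate and they grip it: it stays stuck there under its own weight; a push of some 8 to 15 N takes it to the bottom.
- wax: Bystander: yellow wax cake, 60 in diameter, 22 high, among the task's things; origin at the middle of its underside.
- cone: Bystander: dark graphite cone, 44 in diameter, 45 high, among the task's things; origin at the middle of its underside.
- tumbler: Bystander: amber glass tumbler, 74 in diameter, 85 high, towards the far side; origin at the middle of its underside.
- dish: Bystander: green glass dish, 110 in diameter, 50 high, far side; origin at the middle of its underside.
- jacks: Bystander: steel jacks (a tong), 190 long, lying at the far side; origin about mid-length, at bench level.
- block: Bystander: dark wooden forming block, 75 x 75 x 45 with a 110 handle, far side; origin at the middle of the block's underside.
- brush: Bystander: brush lying at the right side; origin at its middle, at bench level.
Mind the look-alikes: they are no part of the job. Leave any pink look-alike of the part that bears rest_grip alone.

How it is judged:
By the outcome, as a careful person would: the job done as asked, in the order asked, and still so for the second after the job is handed in, with the robot touching nothing.
It also fails if it takes over 69 s, if anything falls off the work surface, if the arm or the gripper's body presses on something with over 40 N, if the wrist force passes 120 N, or if a joint passes its speed limit or range.

### The arm

A 6-joint arm with a two-finger parallel gripper is mounted at the origin on the work surface. World frame = base frame: x ahead of the robot, y to its left, z up, the work surface at z = 0. Lengths are in m, angles in rad, forces in N, time in s.
With the tool pointing down it reaches from about 0.35 to 0.775 m from the base axis. Payload 7.3 kg.
Tool frame: the origin (TCP) lies on the centre line of the jaws, within the pads' length; the fingertips stand 11 mm ahead of it and the grasp point (between the pads) lies 8 mm behind it; y points along the fingers, z is the direction in which the jaws open and shut, and the axes are right-handed (so a half turn about y gives the same grasp; the last joint's range is limited). The gripper opens to 92 mm and grips with 3 to 60 N. Pads are 19 mm wide; open, the fingers measure 130 mm over their backs; the gripper's body (75 mm by 190 mm) begins 47 mm behind the grasp point.
Start: joints at [-1.315, 0.342, 1.524, -0, 1.275, -0.146], TCP at [0.205, -0.483, 0.238] pointing down, gripper open.
Joint ranges: [-2.53, 2.53], [-0.77, 2.02], [0.04, 2.7], [-1, 4.14], [0.28, 2.66], [-3.11, 3.11]. Speed limits (rad/s): [2.57, 2.57, 3.14, 3.14, 3.14, 3.14].

### API

Orientations are given as [roll, pitch, yaw] about the fixed x, y, z axes, in that order (R = Rz(yaw) Ry(pitch) Rx(roll)).
In Python, from cell import robot, cams gives the robot as it stands.
- The arm moves only by the tool apply_moves, never from a script. Its argument "plan" is a list of rows, each a list of 7 numbers: the shift along the tool's x, y, z in m, then the turn, a rotation vector about the tool's x, y, z in degrees, then the gripper command: -1 is fully open, 1 is shut, values between are in proportion. A call has exactly 5 rows; each row is the pose to reach, as a shift and turn from the pose commanded when the call began, along the tool's axes at that moment; what a row does not reach only later rows make up. A row lasts 1/8 s, in which the tool goes at most 62.5 mm and 10.7 degrees, less where a joint would pass 70% of its speed; a pose out of reach is approached as far as the arm can. A call with a gripper value outside its range is refused whole. The fingers move at their own pace and stop on an object; "squeeze" is the grip in N (left out, the last holds). Time passes only in rows, so rows that repeat a pose let the fingers close, or fill a call up. It gives the time, the measured TCP pose, the force and the opening at its end, in the units of the state.
- robot.observe(): the state, without advancing time (a new reading comes with each control period).
- cams.read_camera(name): name is "side" or "top" or "wrist"; returns the picture (420x560x3 uint8, blue, green, red); there is no depth.
- cams.calibration(name): a dict with "fx", "fy", "cx", "cy" (pixels), "extrinsics" (4x4, takes a point from world to camera coordinates); the wrist camera has in their place "T_tool_cam" (4x4, takes a point from camera to tool coordinates, whose origin is the TCP and whose axes are the tool frame's). Camera axes: x right, y up, looking along -z (the intrinsics and any distortion apply to the point x, -y, -z); pixel columns grow to the right and rows downward; lengths in m; the calibration is good to about 2 mm. A picture is of the moment at which its call begins: read the wrist's pose just before it. calibration takes no time and is no camera call.
- robot.hand_in(): hands the job in, once; it reports no verdict.
The state is a dict: "time": time; "qpos": joint angles; "qvel": joint speeds; "joint_efforts": joint torques, N m; "tool_pos": TCP position; "tool_rot": TCP orientation; "contact_force": force on the tool from outside, world axes, zero at the start; "torque": the same for the moment, N m; "opening": finger opening in m.
Only numpy, scipy, OpenCV 4.12 (cv2) and the standard library are available. Lean on these libraries where they do the work, as an engineer would, in place of code of your own. Each camera call takes 0.05 s, during which the arm holds its last target. There are 200 camera calls.

## Working session

There is one attempt and no reset: what is moved stays moved. The work goes in short steps, Python scripts to look and compute and a tool call to move; the robot and the scene stay as the last step left them, time stands still between calls to the robot, and variables do not carry over. Pictures are saved under pics/ and viewed, about 8 in all and at most 12, crops included, and the job is handed in when it is done.

Besides the shell and the picture viewer there is one more tool, called by a JSON object that holds its "op" and its "data", one argument or row to a line. apply_moves: Moves the arm, as the interface text tells. Its arguments: {"type":"object","properties":{"plan":{"type":"array","items":{"type":"array","items":{"type":"number"}}},"squeeze":{"type":"number"}},"required":["plan"]}

```bash
ls; mkdir -p pics; python3 - <<'E'
from cell import robot,cams
import cv2,numpy as np
s=robot.observe();print(s)
a=cams.read_camera("top");b=cams.read_camera("side")
cv2.imwrite("pics/top.png",a);cv2.imwrite("pics/side.png",b)
for n in("top","side","wrist"):print(n,cams.calibration(n))
E
```

```text
pics
{'time': 0.0, 'qpos': array([-1.31501125e+00,  3.42703694e-01,  1.52499488e+00,  1.12207096e-05,
        1.27543837e+00, -1.45985873e-01]), 'qvel': array([ 0.0007312 ,  0.00052842,  0.00029612, -0.00064686, -0.00109574,
       -0.00086679]), 'joint_efforts': array([-1.55068297e-03, -4.31246459e+01, -2.44213986e+01,  7.15618883e-02,
        5.60708146e-02, -1.35777091e-04]), 'tool_pos': array([ 0.20523068, -0.48279751,  0.23706257]), 'tool_rot': array([-1.57232263e+00,  2.35260048e-04, -2.73982516e+00]), 'contact_force': array([-0.47039144, -0.37044271, -0.13213278]), 'torque': array([-0.00273595,  0.01164376, -0.07355324]), 'opening': 0.09173518942591023}
top {'fx': 470.578231177486, 'fy': 470.578231177486, 'cx': 274.51595839362506, 'cy': 214.10177700874283, 'extrinsics': array([[-0.02555971, -0.99966987,  0.00261882,  0.00389316],
       [ 0.9870831 , -0.02482326,  0.15827434, -0.51585347],
       [-0.15815708,  0.00663044,  0.9873917 , -1.39057107],
       [ 0.        ,  0.        ,  0.        ,  1.        ]])}
side {'fx': 500.50400201766683, 'fy': 500.50400201766683, 'cx': 286.5028110907292, 'cy': 208.67601620979096, 'extrinsics': array([[ 0.99707538, -0.07625885, -0.00502637, -0.51597952],
       [ 0.05707477,  0.69927922,  0.71256652, -0.08377421],
       [-0.05082467, -0.71076941,  0.70158655, -1.59881399],
       [ 0.        ,  0.        ,  0.        ,  1.        ]])}
wrist {'fx': 350.12459043078616, 'fy': 350.12459043078616, 'cx': 278.12665371056147, 'cy': 212.21561318630057, 'T_tool_cam': array([[-5.35814597e-04, -9.54819466e-01, -2.97185969e-01,
        -8.05158676e-02],
       [ 2.11206002e-04,  2.97185897e-01, -9.54819616e-01,
        -1.47644147e-01],
       [ 9.99999834e-01, -5.74373748e-04,  4.24270605e-05,
        -2.93165598e-04],
       [ 0.00000000e+00,  0.00000000e+00,  0.00000000e+00,
         1.00000000e+00]])}
```

View pics/top.png

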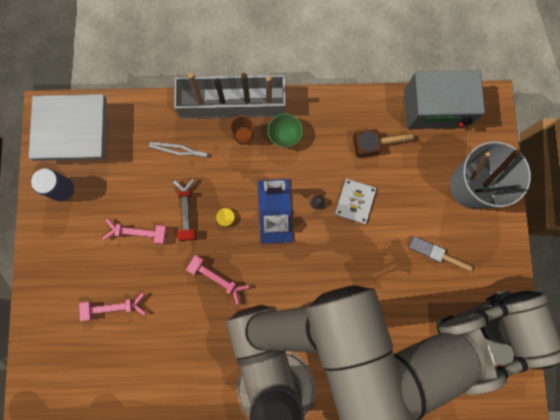

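View pics/side.png

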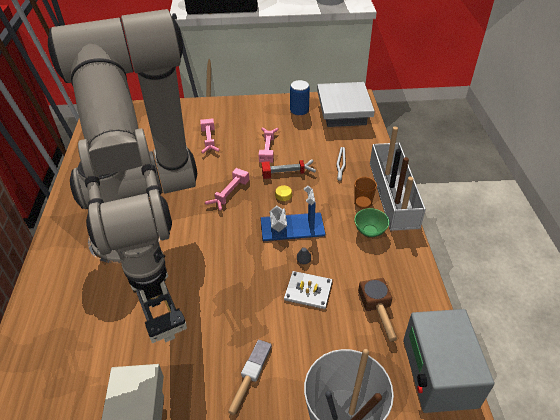

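Candidates in the top view: pink look-alikes at (135,232), (215,277) and (110,308), and a grey post with red foot and collar at (185,210). The last one fits the description. The cradle is at (276,210), with its tall end away from the robot, and the plate is at (356,201). Next is a close crop and a coarse measurement.

```bash
cat > h.py <<'E'
import numpy as np,cv2
from cell import robot,cams
from scipy.spatial.transform import Rotation as Ro
def pose(s=None):
    s=s or robot.observe();T=np.eye(4);T[:3,:3]=Ro.from_euler('xyz',s['tool_rot']).as_matrix();T[:3,3]=s['tool_pos'];return T
def cam(n,s=None):
    c=cams.calibration(n)
    T=pose(s)@c['T_tool_cam'] if n=='wrist' else np.linalg.inv(c['extrinsics'])
    return c,T
def ray(n,u,v,s=None):
    c,T=cam(n,s);d=T[:3,:3]@np.array([(u-c['cx'])/c['fx'],-(v-c['cy'])/c['fy'],-1]);return T[:3,3],d
def onz(n,u,v,z,s=None):
    o,d=ray(n,u,v,s);return o+d*(z-o[2])/d[2]
def proj(n,p,s=None):
    c,T=cam(n,s);q=np.linalg.inv(T)@np.append(p,1);return c['cx']+c['fx']*q[0]/-q[2],c['cy']-c['fy']*q[1]/-q[2]
def tri(a,b):
    (o1,d1),(o2,d2)=a,b;t=np.linalg.lstsq(np.c_[d1,-d2],o2-o1,rcond=None)[0]
    p,q=o1+t[0]*d1,o2+t[1]*d2;return (p+q)/2,np.linalg.norm(p-q)
def blobs(im,lo,hi,amin=15):
    m=cv2.inRange(cv2.cvtColor(im,cv2.COLOR_BGR2HSV),np.array(lo),np.array(hi))
    n,l,s,c=cv2.connectedComponentsWithStats(m);return [(c[i].round(1),s[i]) for i in range(1,n) if s[i][4]>=amin],m
E
python3 - <<'E'
from h import *
a=cv2.imread("pics/top.png");b=cv2.imread("pics/side.png")
print(dir(robot))
for nm,im in(("top",a),("side",b)):
    for c,lo,hi in(("red",(0,190,90),(4,255,255)),("blue",(108,150,50),(125,255,255)),("yel",(22,150,100),(32,255,255))):
        print(nm,c,[(x[0].tolist(),x[1].tolist()) for x in blobs(im,lo,hi,12)[0]])
c1=cv2.resize(a[165:255,165:385],None,fx=3.6,fy=3.6,interpolation=cv2.INTER_CUBIC)
c2=cv2.resize(b[155:310,225:345],None,fx=1.8,fy=1.8,interpolation=cv2.INTER_CUBIC)
o=np.zeros((600,792,3),np.uint8);o[:c1.shape[0],:c1.shape[1]]=c1;h=min(276,c2.shape[0]);o[324:324+h,:c2.shape[1]]=c2[:h]
cv2.imwrite("pics/crop1.png",o)
E
```

```text
['IKError', '__class__', '__delattr__', '__dict__', '__dir__', '__doc__', '__eq__', '__format__', '__ge__', '__getattribute__', '__getstate__', '__gt__', '__hash__', '__init__', '__init_subclass__', '__le__', '__lt__', '__module__', '__ne__', '__new__', '__reduce__', '__reduce_ex__', '__repr__', '__setattr__', '__sizeof__', '__str__', '__subclasshook__', '__weakref__', 'hand_in', 'observe']
top red [([460.9, 124.6], [459, 123, 5, 4, 17]), ([183.4, 193.1], [178, 191, 12, 5, 36]), ([185.9, 234.6], [177, 230, 18, 10, 152])]
top blue [([286.7, 184.9], [286, 181, 3, 8, 19]), ([274.4, 202.3], [260, 190, 30, 23, 496]), ([288.6, 236.5], [287, 233, 5, 7, 19])]
top yel [([357.5, 193.7], [355, 192, 6, 4, 15]), ([225.3, 216.8], [217, 208, 18, 18, 257])]
side red [([7.4, 5.5], [0, 0, 16, 16, 136]), ([20.4, 1.5], [18, 0, 6, 6, 21]), ([44.6, 13.1], [36, 0, 18, 28, 162]), ([51.4, 5.8], [47, 0, 9, 16, 39]), ([106.3, 8.4], [57, 0, 115, 25, 1807]), ([425.7, 42.4], [366, 0, 128, 90, 9354]), ([38.7, 30.9], [27, 8, 25, 56, 379]), ([40.7, 65.9], [18, 23, 49, 82, 823]), ([179.2, 82.3], [176, 66, 8, 32, 99]), ([68.1, 89.2], [56, 72, 20, 32, 156]), ([134.1, 86.0], [126, 72, 17, 28, 292]), ([46.7, 100.1], [44, 95, 6, 10, 15]), ([301.4, 163.0], [300, 160, 4, 7, 23]), ([265.7, 166.6], [262, 162, 9, 10, 76]), ([419.8, 389.4], [418, 386, 5, 7, 22])]
side blue [([298.9, 101.5], [290, 89, 19, 26, 263]), ([295.6, 226.3], [261, 205, 64, 36, 1044])]
side yel [([283.4, 192.8], [276, 186, 16, 15, 198]), ([301.5, 285.0], [300, 282, 4, 8, 23]), ([314.9, 287.8], [313, 284, 4, 8, 18])]
```

View pics/crop1.png

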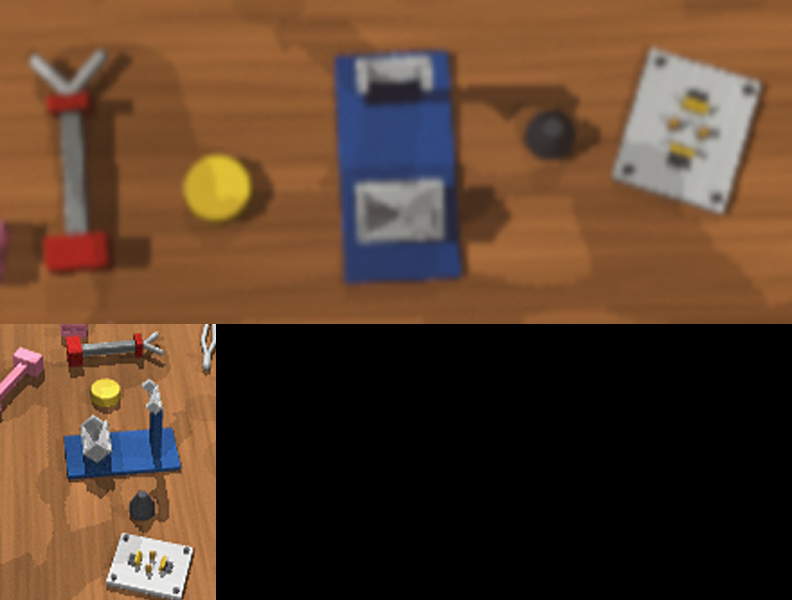

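```bash
python3 - <<'E'
from h import *
f=lambda u,v:(u/3.6+165,v/3.6+165)
P=lambda u,v,z:onz("top",*f(u,v),z)[:2].round(4)
print("foot",P(76,246,.036),"collar",P(68,103,.036))
c=[P(*p,.01) for p in((335,52),(452,50),(462,277),(345,283))];print("cradle",c,np.mean(c,0))
c=[P(*p,.012) for p in((650,47),(762,83),(725,213),(612,180))];print("plate",c,np.mean(c,0))
print("wax",P(217,187,.022),"cone",P(552,135,.03))
print("upper seat",P(395,75,.14),"lower seat",P(400,210,.06))
print(pose().round(3), cam("wrist")[1].round(3))
E
```

```text
foot [0.4643 0.2602] collar [0.5874 0.2676]
cradle [array([0.6325, 0.0396]), array([ 0.6317, -0.0627]), array([ 0.4325, -0.0651]), array([0.4299, 0.0351])] [ 0.53165  -0.013275]
plate [array([ 0.6296, -0.2356]), array([ 0.5951, -0.3316]), array([ 0.4817, -0.2929]), array([ 0.5129, -0.1971])] [ 0.554825 -0.2643  ]
wax [0.5138 0.1425] cone [ 0.5503 -0.1451]
upper seat [ 0.5817 -0.0112] lower seat [ 0.4847 -0.0131]
[[-0.92  -0.     0.391  0.205]
 [-0.391  0.001 -0.92  -0.483]
 [-0.    -1.    -0.001  0.237]
 [ 0.     0.     0.     1.   ]] [[ 0.392  0.878  0.274  0.279]
 [-0.92   0.374  0.115 -0.451]
 [-0.002 -0.297  0.955  0.385]
 [ 0.     0.     0.     1.   ]]
```

```bash
cat >> h.py <<'E'
def tgt(p,yaw,t,flip=0):
    """tool pointing down, heading yaw deg, tilted forward t deg (tip swings to heading)"""
    R=Ro.from_euler('z',yaw,degrees=True).as_matrix()@Ro.from_euler('y',-t,degrees=True).as_matrix()@np.array([[-1,0,0],[0,0,-1],[0,-1,0.]]).T
    if flip:R=R@np.diag([-1,1,-1.])
    T=np.eye(4);T[:3,:3]=R;T[:3,3]=p;return T
def rel(T,P=None):
    P=pose() if P is None else P
    D=np.linalg.inv(P)@T;print("shift",D[:3,3].round(4),"rot",np.degrees(Ro.from_matrix(D[:3,:3]).as_rotvec()).round(2))
E
python3 -c "
from h import *
rel(tgt([.45,-.26,.25],3,0))"
```

```text
shift [-0.3124 -0.0127 -0.1094] rot [ 0.08 20.02  0.  ]
```

{"op": "apply_moves", "data": {
  "plan": [
    [-0.06,-0.003,-0.02,0,5,0,-1],
    [-0.12,-0.006,-0.04,0,10,0,-1],
    [-0.18,-0.009,-0.06,0,15,0,-1],
    [-0.24,-0.012,-0.08,0,20,0,-1],
    [-0.3,-0.013,-0.1,0,20,0,-1]
  ]
}}

```text
time: 0.72
tool_pos: [0.4406, -0.2749, 0.2506]
tool_rot: [-1.571, -0.0, -3.09]
contact_force: [0.3, -2.0, 0.3]
opening: 0.0917
```

```bash
python3 - <<'E'
from h import *
import pickle
s=robot.observe();w=cams.read_camera("wrist");cv2.imwrite("pics/w1.png",w);pickle.dump(s,open("w1.pkl","wb"))
print(s['tool_pos'],s['tool_rot'],s['qpos'])
E
```

```text
[ 0.44055806 -0.27492775  0.25064262] [-1.57068976e+00 -4.44473431e-05 -3.08999663e+00] [-7.05503153e-01  3.21479431e-01  1.51755389e+00 -1.11986864e-04
  1.30251845e+00  8.13726830e-01]
```

View pics/w1.png

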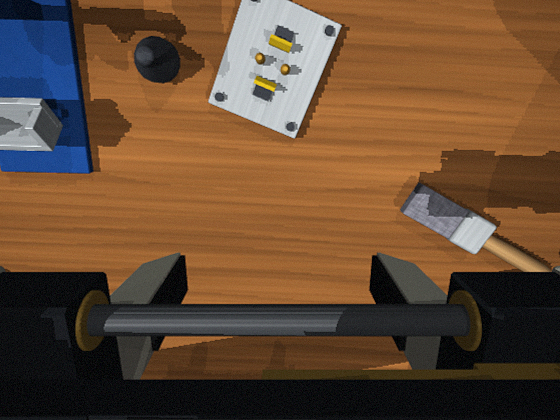

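```bash
python3 - <<'E'
from h import *
import pickle
s=pickle.load(open("w1.pkl","rb"));w=cv2.imread("pics/w1.png")
r=w[:150,200:360]
for nm,lo,hi in(("brass",(8,140,60),(21,255,255)),("yel",(22,150,80),(32,255,255))):
    print(nm,[(x[0]+[200,0],x[1][4]) for x in blobs(r,lo,hi,6)[0]])
g=lambda u,v,z:onz("wrist",u,v,z,s)[:2].round(4)
A,B=g(260,58,.026),g(285,69.5,.026);print("studs",A,B,np.linalg.norm(A-B),(A+B)/2,np.degrees(np.arctan2(*(A-B)[::-1]))-90)
c=[g(*p,.012) for p in((342,24),(295,136),(209,101))];print(c,(c[0]+c[2])/2,np.degrees(np.arctan2(*(c[0]-c[1])[::-1])))
rel(tgt([.41,-.013,.26],1,0))
E
```

```text
brass [(array([285.8,  86.4]), np.int32(11831)), (array([259.8,  58. ]), np.int32(79)), (array([284.8,  68.9]), np.int32(73))]
yel [(array([280. ,  42.9]), np.int32(233)), (array([264.7,  83.3]), np.int32(175))]
studs [ 0.5622 -0.2506] [ 0.553  -0.2757] 0.026732938484199605 [ 0.5576  -0.26315] -20.129595891459132
[array([ 0.5989, -0.3298]), array([ 0.488 , -0.2905]), array([ 0.5193, -0.1978])] [ 0.5591 -0.2638] -19.512967986033342
shift [ 0.0205 -0.0086 -0.2582] rot [ 0.17  2.27 -0.2 ]
```

{"op": "apply_moves", "data": {
  "plan": [
    [0.004,-0.005,-0.055,0,2,0,-1],
    [0.01,-0.01,-0.11,0,2,0,-1],
    [0.015,-0.01,-0.17,0,2,0,-1],
    [0.02,-0.01,-0.22,0,2,0,-1],
    [0.02,-0.01,-0.26,0,2,0,-1]
  ]
}}

```text
time: 1.4
tool_pos: [0.4047, -0.0163, 0.2605]
tool_rot: [-1.571, -0.0, -3.123]
contact_force: [0.6, 0.9, -0.3]
opening: 0.092
```

```bash
python3 - <<'E'
from h import *
import pickle
s=robot.observe();w=cams.read_camera("wrist");cv2.imwrite("pics/w2.png",w);pickle.dump(s,open("w2.pkl","wb"))
print(s['tool_pos'],s['tool_rot'],s['qpos'],s['qvel'])
cv2.imwrite("pics/w2c.png",cv2.resize(w[:270,120:440],None,fx=2.2,fy=2.2,interpolation=cv2.INTER_CUBIC))
E
```

```text
[ 0.40470947 -0.01625625  0.2605298 ] [-1.57092174e+00 -3.49526914e-04 -3.12310026e+00] [-2.29935750e-01  9.90594205e-02  1.77864073e+00  3.73612011e-05
  1.26426213e+00  1.32235693e+00] [ 0.74540362 -0.07470754  0.08536087 -0.00300477 -0.01926397  0.74307118]
```

View pics/w2c.png

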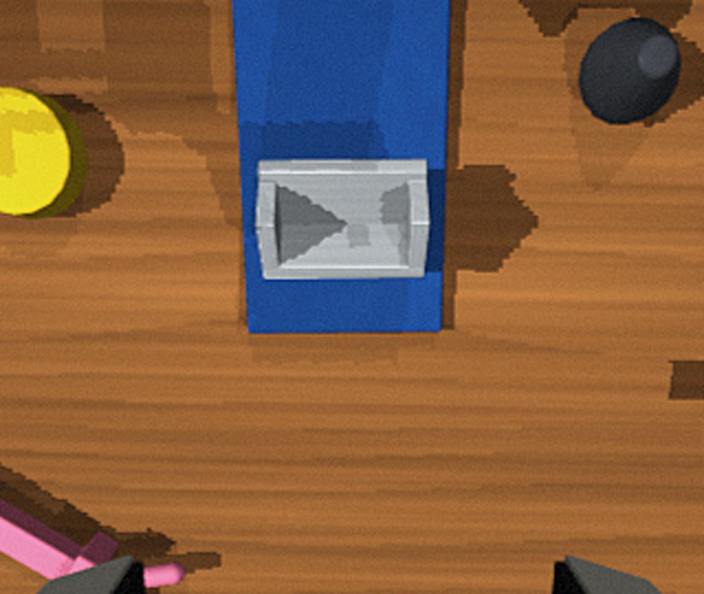

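```bash
python3 - <<'E'
from h import *
import pickle
s=pickle.load(open("w2.pkl","rb"))
g=lambda u,v,z:onz("wrist",u/2.2+120,v/2.2,z,s).round(4)
a,b=g(279,265,.0523),g(409,265,.0523);print("stop inner",a,b,np.linalg.norm(a-b),"xs",(a+b)[0]/2+.0651,"y",(a+b)[1]/2)
for z in(.008,.012):
  a,b=g(248,330,z),g(440,330,z);c,d=g(233,2,z),g(450,2,z);print("plate",z,a,b,np.linalg.norm(a-b),np.linalg.norm(c-d),"mid",(a+b)/2,(c+d)/2)
# upper seat in earlier top view: far edge etc
P=pose();print(P[:3,3])
rel(tgt([.42,.262,.26],3.5,0),tgt(np.array([.405,-.013,.26]),1,0))
rel(tgt([.42,.262,.26],3.5,0))
E
```

```text
stop inner [0.4683 0.016  0.0523] [ 0.4694 -0.0421  0.0523] 0.05811041214791029 xs 0.53395 y -0.013049999999999999
plate 0.008 [0.4334 0.036  0.008 ] [ 0.4353 -0.0629  0.008 ] 0.09891824907467782 0.09941815729533514 mid [ 0.43435 -0.01345  0.008  ] [ 0.58335 -0.0097   0.008  ]
plate 0.012 [0.4339 0.0355 0.012 ] [ 0.4358 -0.0624  0.012 ] 0.09791843544501719 0.09841646203760832 mid [ 0.43485 -0.01345  0.012  ] [ 0.5824 -0.0097  0.012 ]
[ 0.40414419 -0.01296584  0.26056916]
shift [-0.0198  0.     -0.2747] rot [ 0.  -2.5  0. ]
shift [-0.0213  0.0013 -0.2746] rot [ 0.16 -2.36  0.04]
```

{"op": "apply_moves", "data": {
  "plan": [
    [-0.004,0,-0.055,0,-1,0,-1],
    [-0.01,0,-0.11,0,-2,0,-1],
    [-0.015,0,-0.17,0,-2.4,0,-1],
    [-0.02,0,-0.22,0,-2.4,0,-1],
    [-0.02,0,-0.275,0,-2.4,0,-1]
  ]
}}

```text
time: 2.08
tool_pos: [0.4209, 0.2587, 0.2603]
tool_rot: [-1.57, -0.0, -3.082]
contact_force: [1.3, -0.8, 0.2]
opening: 0.0918
```

```bash
python3 - <<'E'
from h import *
import pickle
s=robot.observe();w=cams.read_camera("wrist");cv2.imwrite("pics/w3.png",w);pickle.dump(s,open("w3.pkl","wb"))
print(s['tool_pos'],s['tool_rot'],s['qpos'])
for x in blobs(w[:260],(0,170,60),(5,255,255),60)[0]:print(x[0],x[1].tolist())
cv2.imwrite("pics/w3c.png",cv2.resize(w[:270,120:440],None,fx=2.2,fy=2.2,interpolation=cv2.INTER_CUBIC))
E
```

```text
[0.42087533 0.25866547 0.2602814 ] [-1.57027233e+00 -2.49622337e-04 -3.08205015e+00] [ 3.96060638e-01  2.67520543e-01  1.56667876e+00 -4.26856167e-04
  1.30780202e+00  1.90742546e+00]
[277.4   5.3] [259, 0, 38, 12, 442]
[277.7 141.4] [253, 128, 50, 28, 1378]
```

View pics/w3c.png

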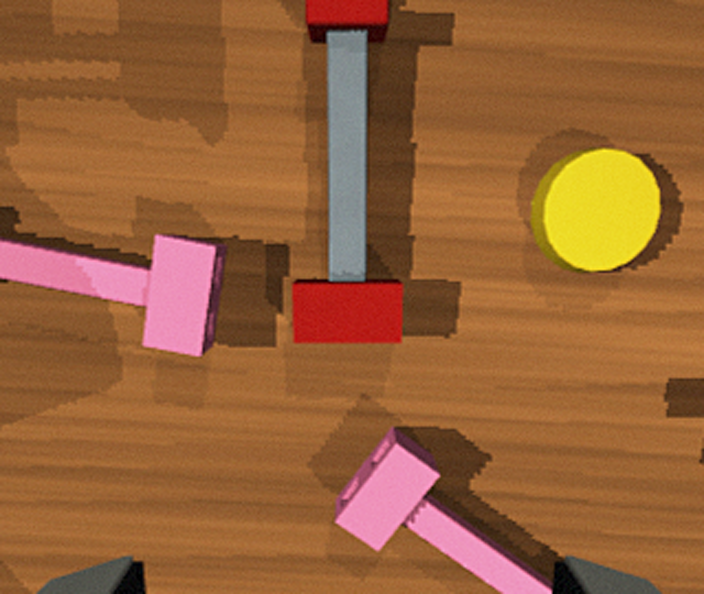

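```bash
python3 - <<'E'
from h import *
import pickle
s=pickle.load(open("w3.pkl","rb"))
g=lambda u,v,z:onz("wrist",u/2.2+120,v/2.2,z,s)
a,b=g(294,342,.036),g(402,342,.036);c,d=g(328,35,.027),g(367,35,.027);e,f=g(329,278,.027),g(366,278,.027)
print(a,b,np.linalg.norm(a-b),np.linalg.norm(c-d),np.linalg.norm(e-f))
F=(a+b)/2;ax=(c+d-e-f);y=np.degrees(np.arctan2(ax[1],ax[0]));y2=np.degrees(np.arctan2(-(a-b)[0],(a-b)[1]));print("foot",F,"yaw",y,y2)
h=np.array([np.cos(np.radians(y)),np.sin(np.radians(y)),0]);G=F+.084*h;print("grip",G, "post mid chk",(c+d+e+f)/4)
D=[([-1.31501125,.342703694,1.52499488,0,1.27543837],[.20523068,-.48279751,.23706257]),
([-.705503153,.321479431,1.51755389,0,1.30251845],[.44055806,-.27492775,.25064262]),
([-.22993575,.0990594205,1.77864073,0,1.26426213],[.40470947,-.01625625,.2605298]),(s['qpos'],s['tool_pos'])]
A=[];B=[]
for q,p in D:
    th=np.arctan2(p[1],p[0])-q[0];r=np.hypot(p[0],p[1]);print("lat",r*np.sin(th))
    A+= [[np.sin(q[1]),np.sin(q[1]+q[2]),1,0],[np.cos(q[1]),np.cos(q[1]+q[2]),0,1]];B+=[r*np.cos(th),p[2]]
print(np.linalg.lstsq(np.array(A),np.array(B),rcond=None))
E
```

```text
[0.44681142 0.28632588 0.036     ] [0.44992863 0.23442855 0.036     ] 0.05199085803430041 0.01719618441699529 0.017803992651368058
foot [0.44837003 0.26037722 0.036     ] yaw 3.433762264369986 3.437336264781146
grip [0.53221922 0.26540836 0.036     ] post mid chk [0.5297643  0.26550206 0.027     ]
lat 0.076403298673219
lat 0.07636683479035734
lat 0.07641094227426622
lat 0.07627342763694601
(array([ 0.51034559,  0.3796051 , -0.01425304, -0.13280126]), array([3.02804085e-06]), np.int32(4), array([2.84507802, 2.80830757, 0.13513189, 0.02605789]))
```

```bash
python3 -c "
from h import *
T=tgt([.5202,.2647,.018],3.4,-35);rel(T)
h=T.copy();h[:3,3]-=.1*T[:3,1];print(h[:3,3]);rel(h)"
```

```text
shift [-0.1001  0.2421  0.0067] rot [  0.15   0.24 -34.98]
[0.57745668 0.26810167 0.0999152 ]
shift [-0.1574  0.1602  0.0066] rot [  0.15   0.24 -34.98]
```

{"op": "apply_moves", "data": {
  "plan": [
    [-0.04,0.035,0.002,0,0,-9,-1],
    [-0.08,0.075,0.004,0,0,-18,-1],
    [-0.12,0.115,0.0066,0,0,-27,-1],
    [-0.157,0.16,0.0066,0.15,0.2,-35,-1],
    [-0.157,0.16,0.0066,0.15,0.2,-35,-1]
  ],
  "squeeze": 45
}}

```text
time: 2.75
tool_pos: [0.5738, 0.2565, 0.0736]
tool_rot: [-1.556, -0.651, -3.096]
contact_force: [-1.6, -0.7, -4.4]
opening: 0.0921
```

```bash
python3 - <<'E'
from h import *
s=robot.observe();w=cams.read_camera("wrist");cv2.imwrite("pics/w4.png",w)
print(s['tool_pos'],s['tool_rot'],s['qpos'])
q,p=s['qpos'],s['tool_pos']
rp=np.hypot(p[0],p[1]);r=np.sqrt(rp**2-.0764**2);sm=q[1]+q[2]+q[4]
# r = -.01425+L1 s2+L2 s23 + L3 sin(sum); 
print("sum",np.degrees(sm),"L3 r",(r-(-.01425+.51035*np.sin(q[1])+.3796*np.sin(q[1]+q[2])))/np.sin(sm))
print("L3 z",(p[2]-(-.1328+.51035*np.cos(q[1])+.3796*np.cos(q[1]+q[2])))/(np.cos(sm)+1))
rel(tgt([.5202,.2647,.018],3.4,-35))
E
```

```text
[0.57376598 0.25654203 0.07358048] [-1.5560477  -0.65086043 -3.09606727] [0.24610526 1.08309603 0.74691714 0.11475099 1.95278536 1.77382531]
sum 216.738390347888 L3 r 0.30037226175630766
L3 z 0.32489974905196334
shift [ 0.0038  0.086  -0.0104] rot [-0.27 -0.45  1.42]
```

{"op": "apply_moves", "data": {
  "plan": [
    [0,0,0,0,0,0,-1],
    [0,0,0,0,0,0,-1],
    [0,0,0,0,0,0,-1],
    [0,0,0,0,0,0,-1],
    [0,0,0,0,0,0,-1]
  ]
}}

```text
time: 3.42
tool_pos: [0.5778, 0.2602, 0.102]
tool_rot: [-1.567, -0.609, -3.087]
contact_force: [-0.2, 0.4, 0.2]
opening: 0.0918
```

```bash
python3 - <<'E'
from h import *
s=robot.observe();w=cams.read_camera("wrist");cv2.imwrite("pics/w4.png",w)
print(s['tool_pos'],s['tool_rot'],s['qpos'],s['qvel'].round(3))
rel(tgt([.5202,.2647,.018],3.4,-35))
for x in blobs(w,(0,170,60),(5,255,255),60)[0]:print(x[0],x[1].tolist())
E
```

```text
[0.57784764 0.26022984 0.10196414] [-1.56681476 -0.60910043 -3.08652416] [0.24993327 1.03753366 0.74823463 0.11550518 1.95430322 1.77459476] [-0.002  0.024 -0.005  0.     0.001  0.   ]
shift [-0.0008  0.101  -0.0081] rot [-0.09 -0.21 -0.05]
[263.1 148.8] [230, 116, 66, 55, 2422]
[268.6 259.8] [237, 229, 63, 53, 2291]
```

View pics/w4.png

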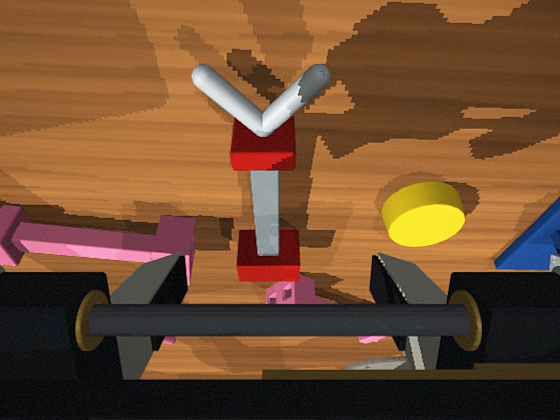

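{"op": "apply_moves", "data": {
  "plan": [
    [-0.001,0.02,-0.008,0,0,0,-0.9],
    [-0.001,0.05,-0.008,0,0,0,-0.7],
    [-0.001,0.08,-0.008,0,0,0,-0.5],
    [-0.001,0.1,-0.008,0,0,0,-0.4],
    [-0.001,0.1,-0.008,0,0,0,-0.3]
  ]
}}

```text
time: 4.1
tool_pos: [0.5196, 0.2644, 0.017]
tool_rot: [-1.565, -0.615, -3.087]
contact_force: [-0.1, -0.1, 0.4]
opening: 0.0609
```

```bash
python3 - <<'E'
from h import *
s=robot.observe();print(s['tool_pos'],s['tool_rot'],s['opening'])
rel(tgt([.5202,.2647,.018],3.4,-35))
E
```

```text
[0.51963486 0.26444667 0.01699718] [-1.5654224  -0.6145288  -3.08712684] 0.06086984346796486
shift [ 0.0001 -0.0012 -0.0002] rot [-0.15 -0.23  0.21]
```

Spot on. Close the fingers.

{"op": "apply_moves", "data": {
  "plan": [
    [0,-0.001,0,0,0,0,0.3],
    [0,-0.001,0,0,0,0,1],
    [0,-0.001,0,0,0,0,1],
    [0,-0.001,0,0,0,0,1],
    [0,-0.001,0,0,0,0,1]
  ],
  "squeeze": 45
}}

```text
time: 4.72
tool_pos: [0.5216, 0.2647, 0.019]
tool_rot: [-1.567, -0.611, -3.087]
contact_force: [0.3, 1.5, 0.9]
opening: 0.0172
```

```bash
python3 - <<'E'
from h import *
s=robot.observe();print(s['tool_pos'],s['opening'],s['contact_force'])
T=pose().copy();T[2,3]+=.2;rel(T)
# over cradle: rest grip at seat + 0.08 along slope normal; TCP at grip -12mm along post
y=np.radians(1.2);S=np.array([.534,-.0115,.106]);ax=np.array([np.cos(y)*.7071,np.sin(y)*.7071,.7071]);n=np.array([-np.cos(y)*.7071,-np.sin(y)*.7071,.7071])
for d in(.08,0):
    p=S-.012*ax+d*n;print(p);rel(tgt(p,1.2,10))
E
```

```text
[0.52164416 0.26469285 0.01901458] 0.017236653247825338 [0.26296254 1.48864502 0.90485026]
shift [ 0.1147 -0.1639  0.0007] rot [-0. -0. -0.]
[ 0.46896107 -0.01286237  0.1540828 ]
shift [ 0.133  -0.0706  0.2746] rot [-0.66  2.04 44.98]
[ 0.52551666 -0.0116777   0.0975148 ]
shift [ 0.0542 -0.0567  0.2764] rot [-0.66  2.04 44.98]
```

{"op": "apply_moves", "data": {
  "plan": [
    [0.015,-0.02,0,0,0,0,1],
    [0.04,-0.06,0,0,0,0,1],
    [0.07,-0.1,0,0,0,0,1],
    [0.1,-0.14,0,0,0,0,1],
    [0.115,-0.164,0,0,0,0,1]
  ]
}}

```text
time: 5.35
tool_pos: [0.5216, 0.2655, 0.2238]
tool_rot: [-1.568, -0.606, -3.086]
contact_force: [0.2, 0.8, -3.8]
opening: 0.0177
```

```bash
python3 - <<'E'
from h import *
s=robot.observe();print(s['tool_pos'],s['tool_rot'],s['opening'],s['contact_force'])
rel(tgt([.469,-.013,.19],1.2,10))
E
```

```text
[0.52156441 0.26553296 0.22376151] [-1.56772308 -0.60579581 -3.08583926] 0.017738471187404337 [ 0.20689005  0.8247293  -3.80378781]
shift [0.0367 0.0673 0.275 ] rot [-0.6   2.07 44.7 ]
```

{"op": "apply_moves", "data": {
  "plan": [
    [0.005,0.0,0.05,0,0,9,1],
    [0.01,0.01,0.1,0,0,19,1],
    [0.02,0.03,0.16,-0.3,1,29,1],
    [0.03,0.05,0.22,-0.6,2,38,1],
    [0.037,0.067,0.275,-0.6,2,44.7,1]
  ]
}}

```text
time: 5.98
tool_pos: [0.4668, -0.0144, 0.1881]
tool_rot: [-1.568, 0.175, -3.119]
contact_force: [0.6, -0.8, -3.3]
opening: 0.0176
```

{"op": "apply_moves", "data": {
  "plan": [
    [0,0,0,0,0,0,1],
    [0,0,0,0,0,0,1],
    [0,0,0,0,0,0,1],
    [0,0,0,0,0,0,1],
    [0,0,0,0,0,0,1]
  ]
}}

```text
time: 6.6
tool_pos: [0.4687, -0.0124, 0.1864]
tool_rot: [-1.57, 0.169, -3.118]
contact_force: [-0.1, 0.3, -3.2]
opening: 0.0177
```

```bash
python3 - <<'E'
from h import *
s=robot.observe();print(s['tool_pos'],s['tool_rot'],s['qpos'],s['opening'],s['contact_force'])
b=cams.read_camera("side");w=cams.read_camera("wrist");cv2.imwrite("pics/w5.png",w)
cv2.imwrite("pics/s5.png",b)
o=np.vstack([cv2.resize(b[80:280,200:400],(600,600))[:600]]);ww=cv2.resize(w,(200,150))
o=np.hstack([o,np.zeros((600,200,3),np.uint8)]);o[:150,600:]=ww
cv2.imwrite("pics/v5.png",o)
rel(tgt([.469,-.013,.154],1.2,10))
E
```

```text
[ 0.46874624 -0.01242532  0.18642616] [-1.56980661  0.16905123 -3.11788178] [-0.21610764  0.2070663   1.88434349  0.05036432  0.88627139  1.30241691] 0.017660217881810006 [-0.08919295  0.27141036 -3.16080703]
shift [0.0051 0.032  0.0003] rot [-0.04  0.12  0.31]
```

View pics/v5.png

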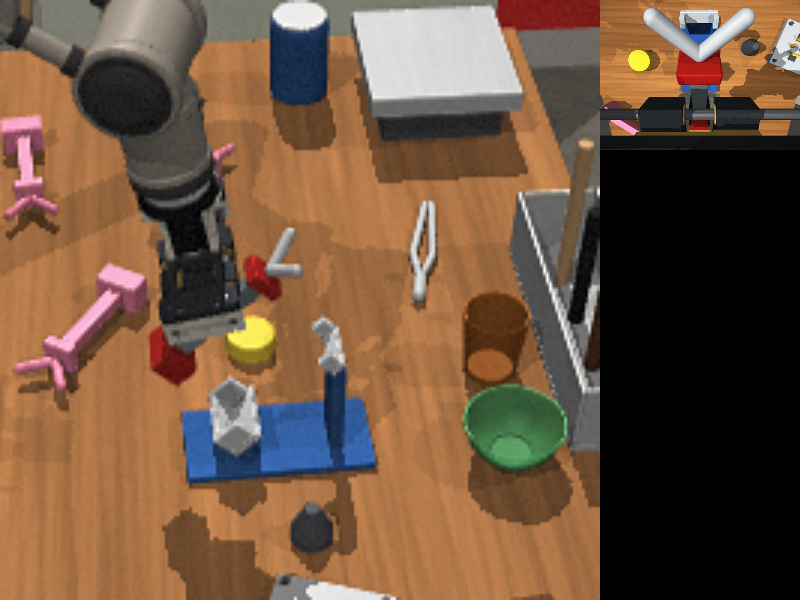

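```bash
cat >> h.py <<'E'
yc=np.radians(1.2);S=np.array([.534,-.0115,.106]);AX=np.array([np.cos(yc)*.7071,np.sin(yc)*.7071,.7071]);N=np.array([-np.cos(yc)*.7071,-np.sin(yc)*.7071,.7071])
E
python3 - <<'E'
from h import *
P=pose();print("crotch pred",proj("wrist",P[:3,3]+.089*AX))
w=cv2.imread("pics/w5.png");print([(x[0],x[1].tolist()) for x in blobs(w,(0,170,60),(5,255,255),100)[0]],"collar pred",proj("wrist",P[:3,3]+.071*AX+.018*N))
for d,e in((.02,.006),(0,.004),(0,0)):rel(tgt(S+(-.012+e)*AX+d*N,1.2,10))
E
```

```text
crotch pred (np.float64(279.8809298261793), np.float64(133.95350044697926))
[(array([277.7, 197.1]), [213, 140, 131, 97, 9507]), (array([278.2, 351.1]), [249, 336, 60, 28, 1325])] collar pred (np.float64(279.59774091972696), np.float64(227.20401035595276))
shift [-0.0345  0.0774  0.0002] rot [-0.04  0.12  0.31]
shift [-0.0444  0.0949  0.0002] rot [-0.04  0.12  0.31]
shift [-0.0412  0.0972  0.0002] rot [-0.04  0.12  0.31]
```

```bash
python3 - <<'E'
from h import *
P=pose();t=P[:3,3];w=cv2.imread("pics/w5.png")
for dl in(-4,0,4):
  R=Ro.from_rotvec(np.radians(dl)*np.array([0,-1,0]));a,n=R.apply(AX),R.apply(N)
  print(dl,[(z,d,round(proj("wrist",t+(z+12)/1e3*a+d/1e3*n)[1],1)) for z,d in((52,18),(66,18),(66,-18),(77,6),(106,6),(-84,18),(-56,18))])
c=w[100:400,180:380];cv2.imwrite("pics/w5c.png",cv2.resize(c,(400,600),interpolation=cv2.INTER_CUBIC))
E
```

```text
-4 [(52, 18, np.float64(226.2)), (66, 18, np.float64(193.4)), (66, -18, np.float64(117.3)), (77, 6, np.float64(132.8)), (106, 6, np.float64(16.3)), (-84, 18, np.float64(371.4)), (-56, 18, np.float64(354.5))]
0 [(52, 18, np.float64(240.8)), (66, 18, np.float64(211.9)), (66, -18, np.float64(124.0)), (77, 6, np.float64(149.2)), (106, 6, np.float64(36.4)), (-84, 18, np.float64(363.1)), (-56, 18, np.float64(349.4))]
4 [(52, 18, np.float64(256.3)), (66, 18, np.float64(232.0)), (66, -18, np.float64(132.5)), (77, 6, np.float64(168.2)), (106, 6, np.float64(62.7)), (-84, 18, np.float64(354.9)), (-56, 18, np.float64(344.1))]
```

View pics/w5c.png

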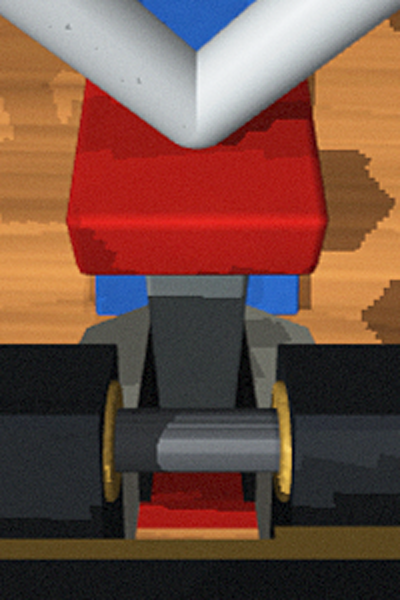

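{"op": "apply_moves", "data": {
  "plan": [
    [-0.01,0.02,0,0,0,0,1],
    [-0.02,0.04,0,0,0,0,1],
    [-0.03,0.06,0,0,0.1,0.3,1],
    [-0.0345,0.0774,0,0,0.1,0.8,1],
    [-0.0345,0.0774,0,0,0.1,1,1]
  ]
}}

```text
time: 7.32
tool_pos: [0.5149, -0.012, 0.1148]
tool_rot: [-1.571, 0.184, -3.121]
contact_force: [-1.2, -0.4, -3.1]
opening: 0.0178
```

```bash
python3 - <<'E'
from h import *
s=robot.observe();print(s['tool_pos'],s['tool_rot'],s['contact_force'])
for d,e in((.004,.005),(0,.004),(0,0)):rel(tgt(S+(-.012+e)*AX+d*N,1.2,11))
E
```

```text
[ 0.51494246 -0.01198404  0.11477185] [-1.57070113  0.18397797 -3.12112438] [-1.20686809 -0.35752141 -3.06619173]
shift [-0.0091  0.0128 -0.0001] rot [-0.01 -0.03  0.46]
shift [-0.0105  0.0166 -0.0001] rot [-0.01 -0.03  0.46]
shift [-0.0072  0.0189 -0.0001] rot [-0.01 -0.03  0.46]
```

{"op": "apply_moves", "data": {
  "plan": [
    [-0.004,0.005,0,0,0,0,1],
    [-0.008,0.01,0,0,0,0.2,1],
    [-0.0095,0.013,0,0,0,0.3,1],
    [-0.01,0.0145,0,0,0,0.3,1],
    [-0.01,0.0145,0,0,0,0.3,1]
  ]
}}

```text
time: 7.95
tool_pos: [0.528, -0.012, 0.1036]
tool_rot: [-1.57, 0.192, -3.121]
contact_force: [0.1, 0.1, -3.9]
opening: 0.0176
```

```bash
python3 - <<'E'
from h import *
s=robot.observe();print(s['tool_pos'],s['tool_rot'],s['contact_force'],s['torque'])
for d,e in((0,.004),(0,0),(-.002,-.003)):rel(tgt(S+(-.012+e)*AX+d*N,1.2,11))
E
```

```text
[ 0.52796319 -0.01200127  0.10364084] [-1.57009761  0.19194766 -3.12141077] [ 0.07753726  0.08987333 -3.92481336] [ 0.04068906  0.25362819 -0.013661  ]
shift [ 0.0002  0.0033 -0.0004] rot [-0.05 -0.04  0.  ]
shift [ 0.0036  0.0055 -0.0004] rot [-0.05 -0.04  0.  ]
shift [ 0.0049  0.0089 -0.0004] rot [-0.05 -0.04  0.  ]
```

{"op": "apply_moves", "data": {
  "plan": [
    [-0.0006,0.0008,0,0,0,0,1],
    [-0.0012,0.0016,0,0,0,0,1],
    [-0.0019,0.0025,0,0,0,0,1],
    [-0.0026,0.0034,0,0,0,0,1],
    [-0.0026,0.0034,0,0,0,0,1]
  ]
}}

```text
time: 8.57
tool_pos: [0.5294, -0.012, 0.1028]
tool_rot: [-1.57, 0.19, -3.121]
contact_force: [-19.0, -2.1, 27.1]
opening: 0.0173
```

{"op": "apply_moves", "data": {
  "plan": [
    [0.001,-0.0014,0,0,0,0,1],
    [0.0018,-0.0009,0,0,0,0,1],
    [0.0027,-0.0003,0,0,0,0,1],
    [0.0036,0.0003,0,0,0,0,1],
    [0.0044,0.0008,0,0,0,0,1]
  ]
}}

```text
time: 9.2
tool_pos: [0.5286, -0.0122, 0.102]
tool_rot: [-1.569, 0.197, -3.121]
contact_force: [-6.5, 0.4, 20.0]
opening: 0.0179
```

```bash
python3 - <<'E'
from h import *
s=robot.observe();print(s['tool_pos'],s['tool_rot'],s['contact_force'],s['torque'])
rel(tgt(S+(-.012)*AX,1.2,11))
E
```

```text
[ 0.52860002 -0.01218251  0.10201069] [-1.56903928  0.19732079 -3.12091239] [-6.53664437  0.43074887 20.04214195] [0.16890286 1.15079314 0.13891343]
shift [ 0.0039  0.0038 -0.0006] rot [-0.1  -0.02 -0.31]
```

{"op": "apply_moves", "data": {
  "plan": [
    [0.001,-0.0014,0,0,0,0,1],
    [0.0018,-0.0009,0,0,0,0,1],
    [0.0027,-0.0004,0,0,0,0,1],
    [0.0036,0.0001,0,0,0,0,1],
    [0.0036,0.0001,0,0,0,0,1]
  ]
}}

```text
time: 9.82
tool_pos: [0.5253, -0.0122, 0.0995]
tool_rot: [-1.57, 0.196, -3.122]
contact_force: [4.2, 3.2, 4.7]
opening: 0.0174
```

```bash
python3 - <<'E'
from h import *
s=robot.observe();print(s['tool_pos'],s['tool_rot'],s['contact_force'],s['torque'])
rel(tgt(S+(-.012)*AX,1.2,11))
cv2.imwrite("pics/s6.png",cams.read_camera("side"));cv2.imwrite("pics/w6.png",cams.read_camera("wrist"))
E
```

```text
[ 0.52528133 -0.01218354  0.09945003] [-1.56961279  0.19630719 -3.12157828] [4.18447781 3.24311649 4.73775676] [ 0.41608805 -0.53232099  0.07631713]
shift [ 0.0001  0.0019 -0.0005] rot [-0.08 -0.05 -0.25]
```

{"op": "apply_moves", "data": {
  "plan": [
    [0.0006,0.0005,0,0,0,0,1],
    [0.0012,0.0009,0,0,0,0,1],
    [0.0012,0.0009,0,0,0,0,1],
    [0.0012,0.0009,0,0,0,0,1],
    [0.0012,0.0009,0,0,0,0,1]
  ]
}}

```text
time: 10.55
tool_pos: [0.5254, -0.0122, 0.0994]
tool_rot: [-1.569, 0.199, -3.122]
contact_force: [5.8, 4.2, 9.4]
opening: 0.0178
```

{"op": "apply_moves", "data": {
  "plan": [
    [0.0006,0.0005,0,0,0,0,0.3],
    [0.0,0.0,0,0,0,0,-0.3],
    [0.0,0.0,0,0,0,0,-0.5],
    [0.0,-0.02,0,0,0,0,-0.5],
    [0.0,-0.05,0,0,0,0,-0.5]
  ]
}}

```text
time: 11.18
tool_pos: [0.512, -0.0123, 0.1458]
tool_rot: [-1.571, 0.189, -3.122]
contact_force: [-0.3, -0.3, -0.8]
opening: 0.0628
```

{"op": "apply_moves", "data": {
  "plan": [
    [0,-0.015,0,0,0,0,-0.5],
    [0,-0.03,0,0,0,0,-0.5],
    [0,-0.03,0,0,0,0,-0.5],
    [0,-0.03,0,0,0,0,-0.5],
    [0,-0.03,0,0,0,0,-0.5]
  ]
}}

```text
time: 11.8
tool_pos: [0.5069, -0.0123, 0.175]
tool_rot: [-1.57, 0.191, -3.121]
contact_force: [0.1, -0.1, -0.5]
opening: 0.0691
```

```bash
python3 - <<'E'
from h import *
s=robot.observe();print(s['tool_pos'],s['tool_rot'],s['contact_force'],s['opening'])
b=cams.read_camera("side");w=cams.read_camera("wrist");t=cams.read_camera("top")
cv2.imwrite("pics/s7.png",b);cv2.imwrite("pics/w7.png",w)
o=np.zeros((600,800,3),np.uint8);o[:,:400]=cv2.resize(b[170:260,245:335],(600,600),interpolation=cv2.INTER_CUBIC)[:,100:500];o[:300,400:]=cv2.resize(w,(400,300));o[300:,400:]=cv2.resize(t[165:255,216:336],(400,300))
cv2.imwrite("pics/v7.png",o)
for g in(.014,.022):rel(tgt(S+[0,-.0005,.001]-g*AX,1.2,5))
E
```

```text
[ 0.50693873 -0.0123421   0.17501578] [-1.57037315  0.19061615 -3.12146169] [ 0.13123836 -0.07904364 -0.51832326] 0.06906688869069173
shift [-0.0018  0.08    0.0001] rot [-0.04 -0.04 -5.96]
shift [0.0048 0.0845 0.0001] rot [-0.04 -0.04 -5.96]
```

View pics/v7.png

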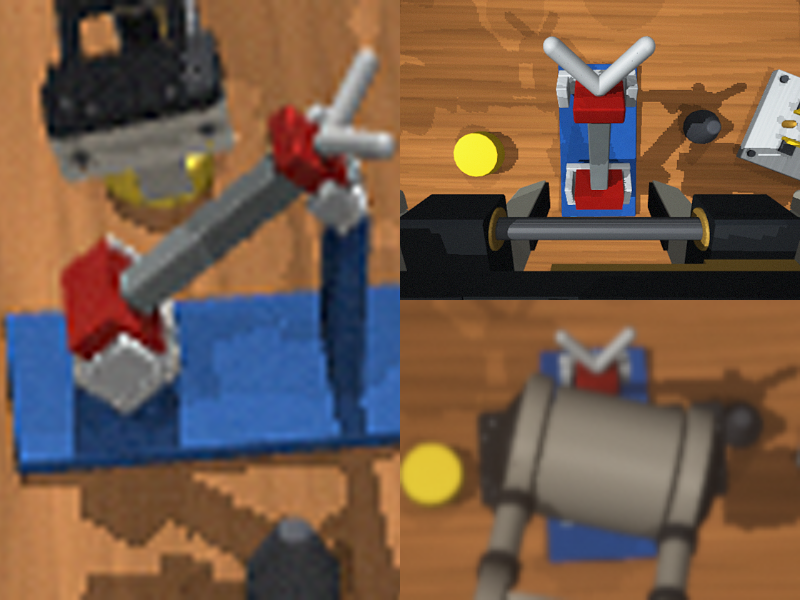

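```bash
cat > kin.py <<'E'
from h import *
from scipy.optimize import least_squares
Q=[([-1.31501125,.342703694,1.52499488,0,1.27543837,-.145985873],[.20523068,-.48279751,.23706257]),
([-.705503153,.321479431,1.51755389,-.0001,1.30251845,.81372683],[.44055806,-.27492775,.25064262]),
([-.22993575,.0990594205,1.77864073,0,1.26426213,1.32235693],[.40470947,-.01625625,.2605298]),
([.396060638,.267520543,1.56667876,-.00043,1.30780202,1.90742546],[.42087533,.25866547,.2602814]),
([.24993327,1.03753366,.74823463,.11550518,1.95430322,1.77459476],[.57784764,.26022984,.10196414]),
([-.21610764,.2070663,1.88434349,.05036432,.88627139,1.30241691],[.46874624,-.01242532,.18642616])]
s=robot.observe();Q.append((s['qpos'],s['tool_pos']))
Rz=lambda a:Ro.from_euler('z',a);Ry=lambda a:Ro.from_euler('y',a)
def fk(q,k):
    a1,lat,d1,L1,L2,L3,a2,a3=k
    R=Rz(q[0]);p=R.apply([a1,lat,d1]);R=R*Ry(q[1]);p=p+R.apply([a2,0,L1]);R=R*Ry(q[2]);p=p+R.apply([a3,0,L2]);R=R*Rz(q[3])*Ry(q[4]);return p+R.apply([0,0,L3]),(R*Rz(q[5])).as_matrix()
f=lambda k:np.concatenate([(fk(q,k)[0]-p)*1e3 for q,p in Q]+[0.01*(k-[0,.0764,.17,.5,.38,.3,0,0])*1e3])
K=least_squares(f,[0,.0764,.17,.5,.38,.3,0,0]);k=K.x
C=fk(s['qpos'],k)[1].T@pose(s)[:3,:3]   # flange->tool
LO=np.array([-2.53,-.77,.04,-1,.28,-3.11]);HI=np.array([2.53,2.02,2.7,4.14,2.66,3.11])
def ik(T,q0):
    g=lambda q:np.r_[(fk(q,k)[0]-T[:3,3])*1e3,100*Ro.from_matrix(T[:3,:3].T@fk(q,k)[1]@C).as_rotvec()]
    r=least_squares(g,np.clip(q0,LO+.01,HI-.01),bounds=(LO,HI));return r.x.round(3),r.cost.round(3)
E
python3 - <<'E'
from kin import *
print(k.round(4),K.cost,C.round(3)); print((K.fun[:-8].reshape(-1,3)).round(1))
for e in(40,45,50):
  for g in (.014,.022):
    for up in(0,.05):
      H=np.array([.558,-.2635,.012+.084-g+up]);print(e,g,up,*ik(tgt(H,-19.8,-(90-e),1),[-.55,1.1,.8,.1,2.0,-1.8]))
    print("cr",*ik(tgt(S-g*AX,1.2,45-e),s['qpos']))
  print("flip",*ik(tgt([.5,-.1,.3],-10,45-e,1),[-.2,.2,1.8,0,1,-1.8]))
E
```

```text
[0.     0.0764 0.2224 0.506  0.3795 0.3068 0.     0.0462] 0.2503624859678859 [[-0.  0. -1.]
 [-1.  0.  0.]
 [ 0.  1.  0.]]
[[ 0.  0.  0.]
 [-0.  0.  0.]
 [ 0. -0.  0.]
 [-0. -0.  0.]
 [ 0. -0. -0.]
 [ 0. -0. -0.]
 [ 0. -0. -0.]]
40 0.014 0 [-0.505  1.248  0.476 -0.16   2.277 -1.778] 0.0
40 0.014 0.05 [-0.505  1.206  0.438 -0.173  2.357 -1.796] 0.0
cr [-0.179  0.461  1.788  0.024  0.807  1.355] 0.0
40 0.022 0 [-0.505  1.256  0.48  -0.159  2.266 -1.776] 0.0
40 0.022 0.05 [-0.505  1.212  0.446 -0.17   2.343 -1.793] 0.0
cr [-0.181  0.461  1.809  0.025  0.786  1.352] 0.0
flip [-0.357  0.221  1.522  0.016  1.313 -1.757] 0.0
45 0.014 0 [-0.508  1.173  0.594 -0.137  2.149 -1.761] 0.0
45 0.014 0.05 [-0.508  1.131  0.553 -0.145  2.231 -1.776] 0.0
cr [-0.169  0.499  1.713 -0.     0.93   1.381] 0.0
45 0.022 0 [-0.508  1.181  0.599 -0.136  2.137 -1.76 ] 0.0
45 0.022 0.05 [-0.508  1.137  0.561 -0.144  2.217 -1.773] 0.0
cr [-0.171  0.498  1.734 -0.     0.909  1.379] 0.0
flip [-0.348  0.272  1.451  0.     1.419 -1.744] 0.0
50 0.014 0 [-0.512  1.103  0.703 -0.119  2.024 -1.751] 0.0
50 0.014 0.05 [-0.512  1.061  0.66  -0.124  2.109 -1.763] 0.0
cr [-0.159  0.541  1.638 -0.018  1.049  1.4  ] 0.0
50 0.022 0 [-0.512  1.111  0.708 -0.118  2.011 -1.749] 0.0
50 0.022 0.05 [-0.512  1.067  0.668 -0.123  2.094 -1.761] 0.0
cr [-0.161  0.54   1.66  -0.018  1.028  1.399] 0.0
flip [-0.339  0.324  1.381 -0.014  1.523 -1.734] 0.0
```

{"op": "apply_moves", "data": {
  "plan": [
    [0.003,0.01,0,0,0,-6,-0.5],
    [0.003,0.03,0,0,0,-6,-0.5],
    [0.003,0.055,0,0,0,-6,-0.5],
    [0.003,0.08,0,0,0,-6,-0.5],
    [0.003,0.083,0,0,0,-6,-0.5]
  ]
}}

```text
time: 12.58
tool_pos: [0.5193, -0.012, 0.0921]
tool_rot: [-1.571, 0.084, -3.122]
contact_force: [-0.1, -0.4, 0.9]
opening: 0.0686
```

```bash
python3 - <<'E'
from h import *
s=robot.observe();print(s['tool_pos'],s['tool_rot'],s['contact_force'],s['opening'])
rel(tgt(S+[0,-.0005,.001]-.02*AX,1.2,5))
E
```

```text
[ 0.519253   -0.01202333  0.09214477] [-1.57077842  0.08381679 -3.1215101 ] [-0.1264158  -0.40406802  0.86147579] 0.06855014825870182
shift [-0.0007 -0.0007  0.0003] rot [-0.01 -0.05  0.2 ]
```

{"op": "apply_moves", "data": {
  "plan": [
    [0,0,0,0,0,0,0.3],
    [0,0,0,0,0,0,1],
    [0,0,0,0,0,0,1],
    [0,0,0,0,0,0,1],
    [0,0,0,0,0,0,1]
  ],
  "squeeze": 60
}}

```text
time: 13.2
tool_pos: [0.5202, -0.0122, 0.094]
tool_rot: [-1.57, 0.088, -3.121]
contact_force: [-0.4, -0.4, -1.2]
opening: 0.0236
```

```bash
python3 - <<'E'
from h import *
s=robot.observe();print(s['tool_pos'],s['tool_rot'],s['contact_force'],s['opening'])
T=pose().copy();T[2,3]+=.2;rel(T)
E
```

```text
[ 0.52023534 -0.01221122  0.09400349] [-1.56997982  0.08779626 -3.12145436] [-0.36497842 -0.41031098 -1.21114081] 0.023551259270644453
shift [-0.0175 -0.1992  0.0002] rot [0. 0. 0.]
```

Opening is 23.6 mm, so the fingers are still closing. I'll wait one more call.

{"op": "apply_moves", "data": {
  "plan": [
    [0,0,0,0,0,0,1],
    [0,0,0,0,0,0,1],
    [0,0,0,0,0,0,1],
    [0,0,0,0,0,0,1],
    [0,0,0,0,0,0,1]
  ]
}}

```text
time: 13.82
tool_pos: [0.5202, -0.0122, 0.0939]
tool_rot: [-1.57, 0.088, -3.121]
contact_force: [-1.8, -1.6, 3.2]
opening: 0.0173
```

{"op": "apply_moves", "data": {
  "plan": [
    [-0.002,-0.02,0,0,0,0,1],
    [-0.005,-0.06,0,0,0,0,1],
    [-0.009,-0.1,0,0,0,0,1],
    [-0.013,-0.15,0,0,0,0,1],
    [-0.0175,-0.2,0,0,0,0,1]
  ]
}}

```text
time: 14.45
tool_pos: [0.5194, -0.0119, 0.2951]
tool_rot: [-1.571, 0.085, -3.122]
contact_force: [0.7, -0.3, -3.9]
opening: 0.0181
```

```bash
python3 - <<'E'
from kin import *
print(s['tool_pos'],s['tool_rot'],s['contact_force'],s['opening'],s['qpos'])
cv2.imwrite("pics/w8.png",cams.read_camera("wrist"))
# flip: rotate about world z by -/+180
P=pose()
for sg in(1,-1):
    for a in(60,120,180):
        T=P.copy();T[:3,:3]=Rz(np.radians(sg*a)).as_matrix()@P[:3,:3];print(sg*a,*ik(T,s['qpos']+[0,0,0,0,0,-sg*np.radians(a)]))
R=P[:3,:3].T;print("world z in tool",R@[0,0,1])
E
```

```text
[ 0.51943447 -0.01188463  0.29506797] [-1.57058946  0.08513817 -3.12157933] [ 0.71223928 -0.34364635 -3.91006185] 0.018056959070697227 [-0.1804602   0.24380854  1.50530232  0.01732152  1.3090372   1.36654754]
60 [-0.226  0.269  1.452  0.095  1.392  0.262] 0.0
120 [-0.214  0.326  1.371  0.073  1.509 -0.764] 0.0
180 [-0.161  0.353  1.332 -0.015  1.553 -1.751] 0.0
-60 [-0.124  0.267  1.455 -0.08   1.362  2.488] 0.0
-120 [-0.247  0.277  1.445  0.113  1.413  3.11 ] 598.637
-180 [-0.554  0.029  2.053  0.962  0.791  3.11 ] 4951.502
world z in tool [-0.0973944  -0.99524249  0.00259104]
```

```bash
python3 - <<'E'
from h import *
P=tgt([.5194,-.0119,.295],1.15,4.9)
for i,p in enumerate(([.52,-.08,.30],[.53,-.17,.30],[.555,-.25,.30])):
    T=np.eye(4);T[:3,3]=p;T[:3,:3]=Ro.from_euler('z',53*(i+1),degrees=True).as_matrix()@tgt([0,0,0],1.15,4.9)[:3,:3]
    rel(T,P);P=T
rel(tgt([.558,-.2635,.18],-19.8,-50,1),P)
E
```

```text
shift [ 0.0003 -0.005   0.0681] rot [ -4.53 -52.81   0.  ]
shift [ 0.0668 -0.0057  0.0608] rot [ -4.53 -52.81  -0.  ]
shift [ 0.0835 -0.0072  0.0003] rot [ -4.53 -52.81  -0.  ]
shift [ 0.0176  0.1189 -0.0117] rot [-2.00e-02 -5.00e-02  4.51e+01]
```

{"op": "apply_moves", "data": {
  "plan": [
    [0,-0.001,0.014,-0.9,-10.56,0,1],
    [0,-0.002,0.027,-1.8,-21.1,0,1],
    [0,-0.003,0.04,-2.7,-31.7,0,1],
    [0,-0.004,0.054,-3.6,-42.2,0,1],
    [0,-0.005,0.068,-4.5,-52.8,0,1]
  ]
}}

```text
time: 15.12
tool_pos: [0.5207, -0.0804, 0.2984]
tool_rot: [-1.57, 0.085, -2.191]
contact_force: [0.4, -0.1, -3.3]
opening: 0.0176
```

{"op": "apply_moves", "data": {
  "plan": [
    [0.013,-0.001,0.012,-0.9,-10.56,0,1],
    [0.026,-0.002,0.024,-1.8,-21.1,0,1],
    [0.04,-0.003,0.036,-2.7,-31.7,0,1],
    [0.053,-0.004,0.048,-3.6,-42.2,0,1],
    [0.067,-0.006,0.061,-4.5,-52.8,0,1]
  ]
}}

```text
time: 15.75
tool_pos: [0.5309, -0.1707, 0.2986]
tool_rot: [-1.57, 0.085, -1.266]
contact_force: [1.0, -0.2, -3.4]
opening: 0.0179
```

{"op": "apply_moves", "data": {
  "plan": [
    [0.017,-0.001,0,-0.9,-10.56,0,1],
    [0.034,-0.002,0,-1.8,-21.1,0,1],
    [0.05,-0.004,0,-2.7,-31.7,0,1],
    [0.067,-0.005,0,-3.6,-42.2,0,1],
    [0.083,-0.007,0,-4.5,-52.8,0,1]
  ]
}}

```text
time: 16.38
tool_pos: [0.5557, -0.2503, 0.2983]
tool_rot: [-1.57, 0.085, -0.341]
contact_force: [-0.4, 0.7, -3.3]
opening: 0.0178
```

```bash
python3 - <<'E'
from h import *
s=robot.observe();print(s['tool_pos'],s['tool_rot'],s['contact_force'],s['opening'],s['qpos'])
rel(tgt([.558,-.2635,.2],-19.8,-50,1))
E
```

```text
[ 0.55568191 -0.25031487  0.29833698] [-1.56998047  0.08486645 -0.34081097] [-0.35005873  0.66732915 -3.25308864] 0.017760374103054068 [-0.5407865   0.52264051  1.07642691 -0.01606353  1.62586272 -1.77095261]
shift [ 0.0149  0.0974 -0.0117] rot [ 0.08  0.27 45.14]
```

{"op": "apply_moves", "data": {
  "plan": [
    [0.003,0.0,-0.002,0,0,9,1],
    [0.006,0.02,-0.004,0,0,18,1],
    [0.009,0.05,-0.007,0,0.1,27,1],
    [0.012,0.075,-0.01,0,0.2,36,1],
    [0.015,0.097,-0.0117,0.1,0.3,45.1,1]
  ]
}}

```text
time: 17.0
tool_pos: [0.5583, -0.2634, 0.1999]
tool_rot: [-1.571, 0.874, -0.353]
contact_force: [0.7, -0.3, -4.5]
opening: 0.0177
```

{"op": "apply_moves", "data": {
  "plan": [
    [0,0,0,0,0,0,1],
    [0,0,0,0,0,0,1],
    [0,0,0,0,0,0,1],
    [0,0,0,0,0,0,1],
    [0,0,0,0,0,0,1]
  ]
}}

```text
time: 17.62
tool_pos: [0.5583, -0.2633, 0.205]
tool_rot: [-1.573, 0.865, -0.354]
contact_force: [-0.7, -0.1, -3.5]
opening: 0.0178
```

```bash
python3 - <<'E'
from h import *
s=robot.observe();print(s['tool_pos'],s['tool_rot'],s['contact_force'],s['opening'],s['qpos'])
rel(tgt([.558,-.2635,.2],-19.8,-50,1))
b=cams.read_camera("side");w=cams.read_camera("wrist");t=cams.read_camera("top")
cv2.imwrite("pics/s9.png",b);cv2.imwrite("pics/w9.png",w);cv2.imwrite("pics/t9.png",t)
G=s['tool_pos']
for n,im in(("side",b),("top",t),("wrist",w)):
    print(n,[(x[0],x[1].tolist()) for x in blobs(im,(0,170,60),(5,255,255),25)[0] if n=="wrist" or abs(x[0][0]-proj(n,G)[0])<60],"grip",proj(n,G),"foot",proj(n,G-[0,0,.05]),"collar",proj(n,G+[0,0,.079]))
o=np.zeros((600,800,3),np.uint8);u,v=map(int,proj("side",G));o[:,:400]=cv2.resize(b[v-60:v+60,u-40:u+40],(400,600),interpolation=cv2.INTER_CUBIC);o[:300,400:]=cv2.resize(w,(400,300))
u,v=map(int,proj("top",G));o[300:,400:]=cv2.resize(t[v-45:v+45,u-60:u+60],(400,300),interpolation=cv2.INTER_CUBIC);cv2.imwrite("pics/v9.png",o)
E
```

```text
[ 0.5582624  -0.26326427  0.20504684] [-1.5728313   0.8646182  -0.35370123] [-0.68979542 -0.07544613 -3.50424506] 0.017774039605718408 [-0.50603683  1.16347719  0.3354189  -0.19547837  2.49211835 -1.82652449]
shift [ 0.0037  0.0034 -0.0003] rot [-0.24 -0.3   0.46]
side [(array([310.2, 223.6]), [302, 216, 17, 14, 134]), (array([307. , 259.8]), [301, 248, 15, 20, 153])] grip (np.float64(309.5530776829507), np.float64(243.3879477735058)) foot (np.float64(309.04018960418773), np.float64(255.86792352970843)) collar (np.float64(310.4225499714393), np.float64(222.23129872991967))
top [] grip (np.float64(367.78806113424616), np.float64(186.7883426585866)) foot (np.float64(364.2729120732782), np.float64(190.60936549625302)) collar (np.float64(373.93144608634145), np.float64(180.11038567998023))
wrist [(array([278.4, 200.2]), [206, 141, 145, 104, 10674]), (array([278.1, 342.6]), [256, 336, 45, 15, 564])] grip (np.float64(277.78199235057735), np.float64(282.6476986846145)) foot (np.float64(277.954743368003), np.float64(314.13435497281625)) collar (np.float64(277.2005010182426), np.float64(176.6615343850299))
```

View pics/v9.png

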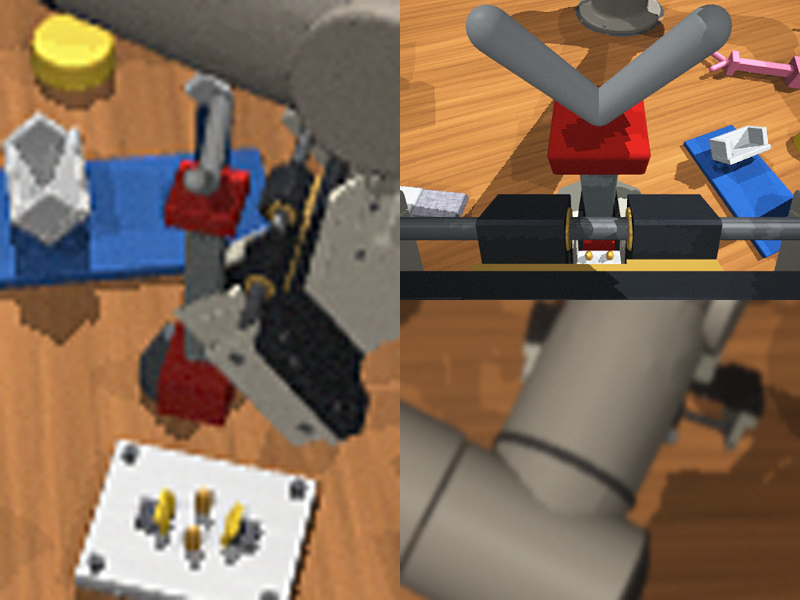

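```bash
cat >> h.py <<'E'
yp=np.radians(-19.8);Hh=np.array([np.cos(yp),np.sin(yp),0]);Hy=np.array([-np.sin(yp),np.cos(yp),0])
def pred(t,dl,zg,off=0):
    R=Ro.from_rotvec(np.radians(dl)*Hy);a,n=R.apply([0,0,1]),R.apply(Hh)
    return [round(proj("wrist",t+(z-zg)/1e3*a+(d+off)/1e3*n)[1],1) for z,d in((52,18),(66,18),(66,-18),(-84,18))]
E
python3 - <<'E'
from h import *
t=robot.observe()['tool_pos']
for zg in(-20,-22):
  for dl in(-2,0,2):print(zg,dl,pred(t,dl,zg))
w=cv2.imread("pics/w9.png");c=w[130:360,277].astype(int)
m=cv2.cvtColor(w,cv2.COLOR_BGR2HSV)
for u in(230,325):print(u,[(v,w[v,u].tolist()[2]) for v in range(200,250,2)])
print([(v,w[v,278].tolist()) for v in range(334,366,2)])
E
```

```text
-20 -2 [np.float64(241.1), np.float64(211.8), np.float64(112.1), np.float64(355.8)]
-20 0 [np.float64(250.4), np.float64(223.9), np.float64(117.4), np.float64(352.1)]
-20 2 [np.float64(260.0), np.float64(236.5), np.float64(123.2), np.float64(348.3)]
-22 -2 [np.float64(237.3), np.float64(207.0), np.float64(106.6), np.float64(355.1)]
-22 0 [np.float64(247.0), np.float64(219.5), np.float64(112.0), np.float64(351.4)]
-22 2 [np.float64(257.0), np.float64(232.5), np.float64(118.0), np.float64(347.8)]
230 [(200, 136), (202, 143), (204, 144), (206, 147), (208, 140), (210, 137), (212, 138), (214, 139), (216, 130), (218, 131), (220, 122), (222, 104), (224, 100), (226, 85), (228, 91), (230, 82), (232, 83), (234, 90), (236, 88), (238, 90), (240, 88), (242, 82), (244, 133), (246, 216), (248, 215)]
325 [(200, 230), (202, 233), (204, 229), (206, 231), (208, 234), (210, 230), (212, 230), (214, 228), (216, 205), (218, 191), (220, 166), (222, 132), (224, 99), (226, 89), (228, 84), (230, 85), (232, 83), (234, 85), (236, 84), (238, 85), (240, 85), (242, 77), (244, 169), (246, 235), (248, 231)]
[(334, [58, 58, 51]), (336, [22, 25, 78]), (338, [17, 19, 100]), (340, [17, 23, 92]), (342, [22, 21, 89]), (344, [15, 18, 86]), (346, [18, 22, 85]), (348, [12, 6, 84]), (350, [60, 58, 106]), (352, [255, 255, 255]), (354, [248, 248, 246]), (356, [248, 247, 245]), (358, [248, 249, 246]), (360, [251, 251, 250]), (362, [255, 255, 255]), (364, [134, 130, 127])]
```

```bash
python3 - <<'E'
from h import *
w=cv2.imread("pics/w9.png");m=cv2.cvtColor(w,cv2.COLOR_BGR2HSV)
bl,_=blobs(w[345:372],(10,110,60),(24,255,255),6);print([(x[0]+[0,345],x[1].tolist()) for x in bl])
H=np.array([.558,-.2635,.012])
for k in(-1,1):
    for z in(.016,.008,.0):print(k,z,proj("wrist",H+k*.0135*Hy+[0,0,z]))
b=cv2.imread("pics/s9.png")
bl,_=blobs(b[275:300,290:325],(8,110,60),(34,255,255),4);print([(x[0]+[290,275],x[1].tolist()) for x in bl])
for k in(-1,1):print("side stud top,mid",proj("side",H+k*.0135*Hy+[0,0,.016]),proj("side",H+k*.0135*Hy+[0,0,.008]))
for k in(-1,1):print("clip",proj("side",H+k*.016*Hh+[0,0,.007]))
E
```

```text
[(array([275.7, 361.3]), [25, 0, 506, 27, 5876]), (array([235.1, 347.1]), [232, 0, 7, 6, 33]), (array([321.1, 347.2]), [318, 0, 7, 6, 37]), (array([264. , 357.8]), [259, 6, 11, 13, 88]), (array([293.3, 357.3]), [289, 6, 10, 13, 93])]
-1 0.016 (np.float64(262.68753449667247), np.float64(355.77836159881167))
-1 0.008 (np.float64(263.0245634003982), np.float64(357.46976330952975))
-1 0.0 (np.float64(263.3476306212623), np.float64(359.0910973969202))
1 0.016 (np.float64(292.97760582784053), np.float64(355.57529121203015))
1 0.008 (np.float64(292.67402830054505), np.float64(357.2706619382028))
1 0.0 (np.float64(292.383024338419), np.float64(358.8958138490967))
[(array([320.8, 275.3]), [26, 0, 9, 2, 13]), (array([301.5, 284.7]), [10, 6, 4, 9, 25]), (array([309.1, 282.8]), [18, 6, 3, 5, 12]), (array([314.9, 287.6]), [23, 9, 5, 8, 21]), (array([307.1, 290.1]), [16, 13, 3, 5, 14])]
side stud top,mid (np.float64(306.63357205849485), np.float64(288.62215886477713)) (np.float64(306.56801903134505), np.float64(290.3194876586399))
side stud top,mid (np.float64(308.8873159840816), np.float64(281.18385574731235)) (np.float64(308.8137946355462), np.float64(282.8883704198684))
clip (np.float64(302.24421913549554), np.float64(285.5967807445979))
clip (np.float64(313.15847804434776), np.float64(287.9913740744214))
```

```bash
python3 - <<'E'
from h import *
for z in(.12,.095):rel(tgt([.5593,-.2638,z],-19.8,-50,1))
E
```

```text
shift [ 0.064   0.0526 -0.0001] rot [-0.26 -0.28  0.24]
shift [ 0.0831  0.0687 -0.    ] rot [-0.26 -0.28  0.24]
```

{"op": "apply_moves", "data": {
  "plan": [
    [0.016,0.013,0,-0.2,-0.3,0.2,1],
    [0.032,0.026,0,-0.2,-0.3,0.2,1],
    [0.048,0.039,0,-0.2,-0.3,0.2,1],
    [0.064,0.0526,0,-0.2,-0.3,0.2,1],
    [0.064,0.0526,0,-0.2,-0.3,0.2,1]
  ]
}}

```text
time: 18.4
tool_pos: [0.5586, -0.2634, 0.117]
tool_rot: [-1.568, 0.877, -0.344]
contact_force: [-0.6, 0.0, -3.7]
opening: 0.0177
```

```bash
python3 - <<'E'
from h import *
s=robot.observe();print(s['tool_pos'],s['tool_rot'],s['contact_force'],s['qvel'].round(3))
for z in(.096,.086,.074):rel(tgt([.5593,-.2638,z],-19.8,-50,1))
w=cams.read_camera("wrist");b=cams.read_camera("side");cv2.imwrite("pics/w10.png",w);cv2.imwrite("pics/s10.png",b)
H=np.array([.5585,-.2635,.012])
print([(x[0],x[1].tolist()) for x in blobs(b[200:300,290:335],(0,170,60),(5,255,255),25)[0]])
print("post",pred(s['tool_pos'],0,-22,-.8),[(x[0],x[1].tolist()) for x in blobs(w,(0,170,60),(5,255,255),60)[0]])
E
```

```text
[ 0.55856853 -0.26335396  0.11701768] [-1.56786936  0.87727158 -0.34389627] [-5.97846402e-01  2.29445922e-03 -3.72412406e+00] [ 0.    -0.035 -0.04  -0.007  0.035 -0.004]
shift [ 0.0167  0.0128 -0.0002] rot [-0.09  0.06 -0.26]
shift [ 0.0244  0.0192 -0.0002] rot [-0.09  0.06 -0.26]
shift [ 0.0336  0.0269 -0.0003] rot [-0.09  0.06 -0.26]
[(array([19.9, 46.8]), [12, 39, 16, 14, 128]), (array([16.2, 80.2]), [11, 69, 13, 19, 127])]
post [np.float64(244.8), np.float64(217.7), np.float64(114.3), np.float64(350.0)] [(array([277.4, 200.9]), [206, 141, 145, 103, 10659]), (array([278.1, 342.6]), [256, 336, 45, 15, 578])]
```

{"op": "apply_moves", "data": {
  "plan": [
    [0.008,0.006,0,0,0,0,1],
    [0.014,0.011,0,0,0,0,1],
    [0.018,0.0142,0,0,0,0,1],
    [0.0215,0.017,0,0,0,0,1],
    [0.0244,0.0192,0,0,0,0,1]
  ]
}}

```text
time: 19.12
tool_pos: [0.56, -0.2639, 0.0882]
tool_rot: [-1.569, 0.874, -0.345]
contact_force: [-2.3, 0.6, -0.1]
opening: 0.0178
```

```bash
python3 - <<'E'
from h import *
s=robot.observe();print(s['tool_pos'],s['tool_rot'],s['contact_force'],s['torque'],s['opening'])
for z in(.082,.074,.070):rel(tgt([.5593,-.2638,z],-19.8,-50,1))
E
```

```text
[ 0.5600256  -0.26393084  0.08820958] [-1.56915119  0.87375634 -0.3450511 ] [-2.26713215  0.60396283 -0.14748658] [ 0.01077064 -0.21039456  0.01816319] 0.01777810749796993
shift [ 0.0043  0.0045 -0.0001] rot [-0.07  0.02 -0.06]
shift [ 0.0104  0.0097 -0.0001] rot [-0.07  0.02 -0.06]
shift [ 0.0135  0.0122 -0.0001] rot [-0.07  0.02 -0.06]
```

{"op": "apply_moves", "data": {
  "plan": [
    [0.0012,0.0013,0,0,0,0,1],
    [0.0025,0.0026,0,0,0,0,1],
    [0.0037,0.0038,0,0,0,0,1],
    [0.005,0.005,0,0,0,0,1],
    [0.005,0.005,0,0,0,0,1]
  ]
}}

```text
time: 19.75
tool_pos: [0.5596, -0.2638, 0.0841]
tool_rot: [-1.57, 0.873, -0.346]
contact_force: [-0.5, 0.8, 9.9]
opening: 0.0173
```

```bash
python3 - <<'E'
from h import *
s=robot.observe();print(s['tool_pos'],s['tool_rot'],s['contact_force'],s['torque'],s['opening'])
for z in(.078,.074,.070):rel(tgt([.5593,-.2638,z],-19.8,-50,1))
E
```

```text
[ 0.55963911 -0.26376109  0.08412537] [-1.5701097   0.87255539 -0.34610152] [-0.46264317  0.75962905  9.88944367] [ 0.39320388  0.68061642 -0.01571164] 0.01726541698020634
shift [ 0.0045  0.0042 -0.0002] rot [-0.06 -0.02  0.01]
shift [ 0.0076  0.0067 -0.0002] rot [-0.06 -0.02  0.01]
shift [ 0.0106  0.0093 -0.0002] rot [-0.06 -0.02  0.01]
```

{"op": "apply_moves", "data": {
  "plan": [
    [0.002,0.0018,0,0,0,0,1],
    [0.004,0.0036,0,0,0,0,1],
    [0.006,0.0054,0,0,0,0,1],
    [0.0076,0.0067,0,0,0,0,1],
    [0.0076,0.0067,0,0,0,0,1]
  ]
}}

```text
time: 20.38
tool_pos: [0.5596, -0.2638, 0.0776]
tool_rot: [-1.572, 0.872, -0.348]
contact_force: [3.0, -1.9, 27.4]
opening: 0.0177
```

```bash
python3 - <<'E'
from h import *
s=robot.observe();print(s['tool_pos'],s['tool_rot'],s['contact_force'],s['torque'],s['opening'])
for z in(.074,.070):rel(tgt([.5593,-.2638,z],-19.8,-50,1))
w=cams.read_camera("wrist");cv2.imwrite("pics/w11.png",w)
print("post",pred(s['tool_pos'],0,-22,-.8),[(x[0],x[1].tolist()) for x in blobs(w,(0,170,60),(5,255,255),60)[0]])
E
```

```text
[ 0.55964953 -0.26375714  0.07756361] [-1.57174247  0.8718768  -0.3478843 ] [ 3.01409301 -1.88878987 27.38692071] [1.05231213 2.44867863 0.0685068 ] 0.017673789649488156
shift [ 0.0025  0.0025 -0.0002] rot [-0.05 -0.09  0.05]
shift [ 0.0056  0.0051 -0.0002] rot [-0.05 -0.09  0.05]
post [np.float64(243.5), np.float64(215.4), np.float64(109.7), np.float64(350.4)] [(array([276.9, 200.7]), [206, 141, 145, 103, 10774]), (array([278.4, 341.4]), [256, 336, 45, 15, 488])]
```

{"op": "apply_moves", "data": {
  "plan": [
    [0.0005,0.0004,0,0,0,0,1],
    [0.001,0.0009,0,0,0,0,1],
    [0.001,0.0009,0,0,0,0,1],
    [0.001,0.0009,0,0,0,0,1],
    [0.001,0.0009,0,0,0,0,1]
  ]
}}

```text
time: 21.05
tool_pos: [0.5596, -0.2638, 0.0775]
tool_rot: [-1.572, 0.872, -0.348]
contact_force: [2.5, -0.4, 33.0]
opening: 0.0176
```

```bash
python3 - <<'E'
from h import *
s=robot.observe();print(s['tool_pos'],s['contact_force'],s['torque'])
b=cams.read_camera("side");cv2.imwrite("pics/s11.png",b)
c=s['tool_pos'][:2]-.0008*Hh[:2];fc=np.r_[c,.0]
print([(x[0]+[290,200],x[1].tolist()) for x in blobs(b[200:310,290:335],(0,150,50),(6,255,255),25)[0]])
for base in(.012,.016):print(base,"foot near-bottom corners",[tuple(np.round(proj("side",np.r_[c,base]+i*.018*Hh-.026*Hy),1)) for i in(-1,1)],"collar top",proj("side",np.r_[c,base+.15]), "collar corners", [tuple(np.round(proj("side",np.r_[c,base+zz]+i*.018*Hh-.018*Hy),1)) for i in(-1,1) for zz in(.136,.150)])
E
```

```text
[ 0.55963573 -0.26377665  0.07753737] [ 2.47952488 -0.44497548 32.96306573] [1.18930662 2.99895976 0.05239181]
[(array([309.7, 256.3]), [12, 49, 16, 14, 127]), (array([305.8, 289. ]), [10, 78, 14, 19, 116])]
0.012 foot near-bottom corners [(np.float64(299.6), np.float64(294.1)), (np.float64(312.0), np.float64(296.9))] collar top (np.float64(309.3527484114333), np.float64(254.22707158531827)) collar corners [(np.float64(301.0), np.float64(261.3)), (np.float64(301.1), np.float64(257.9)), (np.float64(314.2), np.float64(264.1)), (np.float64(314.4), np.float64(260.7))]
0.016 foot near-bottom corners [(np.float64(299.6), np.float64(293.3)), (np.float64(312.0), np.float64(296.0))] collar top (np.float64(309.39359725330115), np.float64(253.245754647777)) collar corners [(np.float64(301.0), np.float64(260.3)), (np.float64(301.1), np.float64(256.9)), (np.float64(314.3), np.float64(263.1)), (np.float64(314.5), np.float64(259.7))]
```

```bash
python3 - <<'E'
from kin import *
P=pose();c=P[:3,3];q=s['qpos']
B=P.copy();B[:3,3]-=.03*P[:3,1];print("back30",*ik(B,q))
prev=B
for h,z,t in((.05,.115,-35),(.085,.14,-15),(.10,.25,0)):
    T=tgt(np.r_[c[:2],z]+h*Hh,-19.8,t,1);print(h,z,t,*ik(T,q));rel(T,prev);prev=T
E
```

```text
back30 [-0.5    1.34   0.226 -0.181  2.434 -1.807] 0.0
0.05 0.115 -35 [-0.506  1.155  0.453 -0.108  2.135 -1.76 ] 0.0
shift [ 0.0035 -0.0324  0.0001] rot [ -0.03  -0.11 -14.94]
0.085 0.14 -15 [-0.518  0.933  0.747 -0.045  1.719 -1.744] 0.0
shift [ 0.0143 -0.0406 -0.    ] rot [  0.   0. -20.]
0.1 0.25 0 [-0.534  0.722  0.846 -0.     1.573 -1.759] 0.0
shift [-0.014  -0.1101 -0.    ] rot [  0.   0. -15.]
```

{"op": "apply_moves", "data": {
  "plan": [
    [-0.0016,-0.0013,0,0,0,0,1],
    [-0.003,-0.0026,0,0,0,0,1],
    [-0.003,-0.0026,0,0,0,0,0.4],
    [-0.003,-0.0026,0,0,0,0,-0.8],
    [-0.003,-0.0026,0,0,0,0,-0.8]
  ]
}}

```text
time: 21.72
tool_pos: [0.5592, -0.2636, 0.0729]
tool_rot: [-1.569, 0.874, -0.345]
contact_force: [-0.8, -0.2, 0.4]
opening: 0.0431
```

{"op": "apply_moves", "data": {
  "plan": [
    [0,0,0,0,0,0,-0.9],
    [0,-0.008,0,0,0,0,-0.95],
    [0,-0.016,0,0,0,0,-0.95],
    [0,-0.024,0,0,0,0,-0.95],
    [0,-0.03,0,0,0,0,-0.95]
  ]
}}

```text
time: 22.35
tool_pos: [0.5811, -0.2715, 0.0929]
tool_rot: [-1.569, 0.873, -0.345]
contact_force: [0.1, -0.2, -1.3]
opening: 0.0886
```

{"op": "apply_moves", "data": {
  "plan": [
    [0.001,-0.008,0,0,0,-3,-0.95],
    [0.002,-0.016,0,0,0,-7,-0.95],
    [0.003,-0.024,0,0,0,-11,-0.95],
    [0.0035,-0.0324,0,0,0,-15,-0.95],
    [0.0035,-0.0324,0,0,0,-15,-0.95]
  ]
}}

```text
time: 22.98
tool_pos: [0.6066, -0.2808, 0.1131]
tool_rot: [-1.57, 0.609, -0.346]
contact_force: [0.1, 0.8, 0.2]
opening: 0.0894
```

{"op": "apply_moves", "data": {
  "plan": [
    [0.0036,-0.01,0,0,0,-5,-0.95],
    [0.0072,-0.02,0,0,0,-10,-0.95],
    [0.0108,-0.03,0,0,0,-15,-0.95],
    [0.0143,-0.0406,0,0,0,-20,-0.95],
    [0.0143,-0.0406,0,0,0,-20,-0.95]
  ]
}}

```text
time: 23.6
tool_pos: [0.6391, -0.2926, 0.1371]
tool_rot: [-1.57, 0.263, -0.346]
contact_force: [0.2, 0.2, 0.5]
opening: 0.0896
```

{"op": "apply_moves", "data": {
  "plan": [
    [-0.0025,-0.02,0,0,0,-3,-0.95],
    [-0.005,-0.04,0,0,0,-6,-0.95],
    [-0.008,-0.06,0,0,0,-9,-0.95],
    [-0.011,-0.085,0,0,0,-12,-0.95],
    [-0.014,-0.11,0,0,0,-15,-0.95]
  ]
}}

```text
time: 24.22
tool_pos: [0.6531, -0.2977, 0.2449]
tool_rot: [-1.569, 0.004, -0.346]
contact_force: [-0.0, 0.1, 0.2]
opening: 0.0896
```

```bash
python3 - <<'E'
from h import *
s=robot.observe();print(s['tool_pos'],s['contact_force'],s['opening'],s['time'])
b=cams.read_camera("side");w=cams.read_camera("wrist");t=cams.read_camera("top")
for n,i in(("s12",b),("w12",w),("t12",t)):cv2.imwrite(f"pics/{n}.png",i)
H=np.array([.5588,-.2635,.012])
for n,im in(("side",b[:,:]),("wrist",w),("top",t)):
    print(n,[(x[0],x[1].tolist()) for x in blobs(im,(0,150,50),(6,255,255),30)[0] if x[0][1]>100 and (n!="side" or 280<x[0][0]<340)])
for base in(.012,.016,.022):print(base,[tuple(np.round(proj("side",H*[1,1,0]+[0,0,base+zz]+i*.018*Hh-hw*Hy),1)) for zz,hw in((0,.026),(.136,.018)) for i in(-1,1)])
o=np.zeros((600,800,3),np.uint8);o[:,:400]=cv2.resize(b[230:310,280:334],(400,600),interpolation=cv2.INTER_CUBIC);o[:300,400:]=cv2.resize(w,(400,300));o[300:,400:]=cv2.resize(t,(400,300));cv2.imwrite("pics/v12.png",o)
E
```

```text
[ 0.65314644 -0.29769835  0.24492246] [-0.02421315  0.05309779  0.179517  ] 0.08955176993379925 24.225
side [(array([309.5, 256.4]), [302, 249, 16, 15, 136]), (array([307.8, 287. ]), [300, 276, 17, 21, 179])]
wrist []
top []
0.012 [(np.float64(299.6), np.float64(294.1)), (np.float64(311.9), np.float64(296.9)), (np.float64(301.0), np.float64(261.3)), (np.float64(314.2), np.float64(264.1))]
0.016 [(np.float64(299.6), np.float64(293.3)), (np.float64(312.0), np.float64(296.0)), (np.float64(301.0), np.float64(260.3)), (np.float64(314.3), np.float64(263.1))]
0.022 [(np.float64(299.6), np.float64(292.0)), (np.float64(312.0), np.float64(294.8)), (np.float64(301.0), np.float64(258.9)), (np.float64(314.3), np.float64(261.7))]
```

View pics/v12.png

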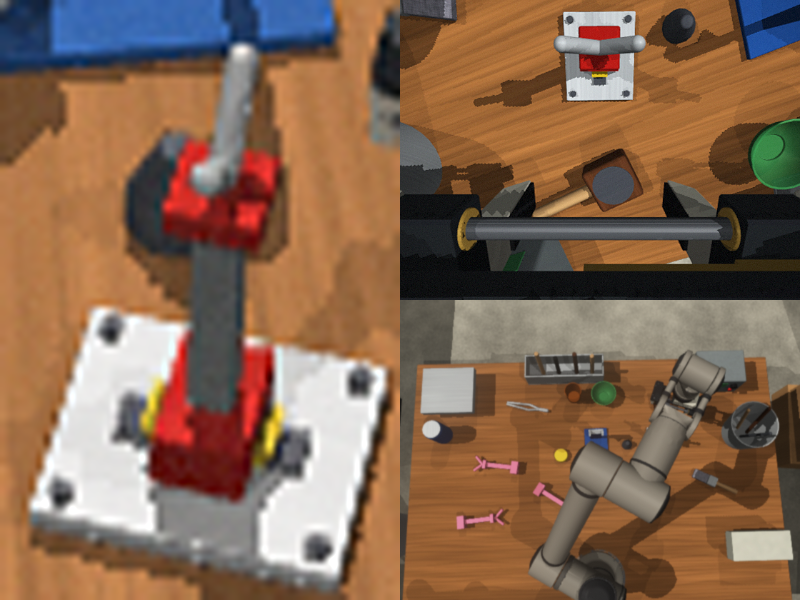

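```bash
python3 -c "
from cell import robot
print(robot.hand_in())"
```

```text
the job is handed in; nothing more can be done
None
```

The pipe rest is upright on the mounting plate between the yellow clips, let go of, and the job is handed in at about 24 s of the 69 s allowed.

**Steps done, in the order asked**
- I picked the rest off the bench and laid it in the cradle. I pushed it down the slope until it stopped moving against the lower stop, and let go.
- I regripped it with the tool about 40° off square to the post. Then I turned it half round, stood it upright and pressed it onto the studs.

**Checks that agreed**
- **Press-down:** first contact came about 10.7 mm above the final height, which matches the 10 to 11 mm stated for the clips. The force then rose to 33 N, and the last 6 N moved it only about 0.1 mm, so it was on a hard stop.
- **After letting go:** the side and wrist pictures show the rest upright between both clips, with the gripper clear and about zero wrist force. The wax, cone and cradle look unmoved, and I saw nothing else out of place.

**Checks that were less certain**
- **Seating height:** fitting the collar and foot edges in the wrist picture alone suggested the foot was about 4 mm too high. In the last side picture the foot's lower edge was about 1 pixel (roughly 4 mm) above the predicted home line. I put both down to camera calibration, because the contact travel, the hard stop and the arm positions all pointed to fully home.

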